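# Stow socket trays under the bench stand and reels on its spindles

## Robot

A 6-joint arm with a two-finger parallel gripper is mounted at the origin on the work surface. World frame = base frame: x ahead of the robot, y to its left, z up, the work surface at z = 0. Lengths are in m, angles in rad, forces in N, time in s.
With the tool pointing down it reaches from about 0.3 to 1 m from the base axis. Payload 5.1 kg.
Tool frame: the origin (TCP) lies midway between the tips of the shut fingers; the grasp point (between the pads) lies 19 mm behind it; z points along the fingers, y is the line along which they close (so a half turn about z gives the same grasp; the last joint's range is limited). The gripper opens to 95 mm and grips with 3 to 60 N. Pads are 20 mm wide; open, the fingers measure 119 mm over their backs; the gripper's body (75 mm by 180 mm) begins 59 mm behind the grasp point.
Start: joints at [-1.379, 0.124, 1.65, -0, 1.367, -0.083], TCP at [0.176, -0.626, 0.215] pointing down, gripper open.
Joint ranges: [-2.61, 2.61], [-1.02, 2.33], [0.03, 2.71], [-1.35, 4.49], [0.32, 2.68], [-2.91, 2.91]. Speed limits (rad/s): [2.57, 2.57, 3.14, 3.14, 3.14, 3.14].

## Interface

Orientations are given as a 3x3 rotation matrix whose columns are the frame's x, y, z axes.
In Python, from workcell import state, snapshot, camera_info, arm gives the robot as it stands.
- The arm moves only by the tool drive_tool, never from a script. Its argument "motion" is text: rows parted by semicolons, each of 4 numbers parted by spaces: the shift along the tool's x, y, z in cm, then the turn about the tool's z in rad. In form: dx dy dz twist; .... A call has 1 to 20 rows; each row is the pose to reach, as a shift and turn from the pose commanded when the call began, along the tool's axes at that moment; what a row does not reach only later rows make up. A row lasts 1/10 s, in which the tool goes at most 50 mm and 8.59 degrees, less where a joint would pass 70% of its speed; a pose out of reach is approached as far as the arm can. A call with a gripper value outside its range is refused whole. "hand" is the opening, from 0 (shut) to 1 (fully open), set as the call begins (left out, the last holds). The fingers move at their own pace and stop on an object; the grip force is fixed at half the most. Time passes only in rows, so rows that repeat a pose let the fingers close. It gives the time, the measured TCP pose, the force, the opening and the grip force at its end, in the units of the state.
- state(): the state, without advancing time (a new reading comes with each control period).
- snapshot(name): name is "scene" or "top" or "wrist"; returns the picture (384x512x3 uint8, red, green, blue); there is no depth.
- camera_info(name): a dict with "fov_y" (degrees; the focal length in pixels is half the picture's height over the tangent of half this angle, whatever the lens; pixels are square), "cx", "cy" (the principal point, pixels), "k1" (the pictures are not rectified: a ray, as slopes to the right and down, at radius r is drawn at 1 + k1 r^2 times it, then the intrinsics apply), "R" (3x3) and "t" (3): a world point X has camera coordinates R X + t; the wrist camera has in their place "tool_from_camera" (4x4, takes a point from camera to tool coordinates, whose origin is the TCP and whose axes are the flange's). Camera axes: x right, y down, z forward; pixel columns grow to the right and rows downward; lengths in m; the calibration is good to about 2 mm. A picture is of the moment at which its call begins: read the wrist's pose just before it. camera_info takes no time and is no camera call.
- arm.finish_job(): hands the job in; it is judged then, once.
The state is a dict: "clock": time; "qpos": joint angles; "qd": joint speeds; "joint_efforts": joint torques, N m; "tcp_pos": TCP position; "eef_rot": TCP orientation; "ft_force": force on the tool from outside, world axes, zero at the start; "moment": the same for the moment, N m; "finger_gap": opening from 0.0 (shut) to 1.0 (fully open); "finger_force": force on a finger pad.
Only numpy, scipy, OpenCV 4.12 (cv2) and the standard library are available. Lean on these libraries where they do the work, as an engineer would, in place of code of your own. Each camera call takes 0.05 s, during which the arm holds its last target. There are 200 camera calls.

## Task

Put the kit away: slide the stand's keeper open, push every tray of small parts lying on the bench fully home under the deck, one to a bay and nose first, without tipping it, and then close the keeper fully so that it bars the trays. Put each wire reel on a spindle of its own on the deck, right down. Leave the other tools and containers where they are.

Things in the scene. Friction and masses are not known exactly. Their poses are not given: they have to be found in the camera images.
- stand: Fixed wooden stowage stand: three low bays side by side under a deck. Place and yaw vary. Origin on the bench at the mouth of the middle bay; x points into the bays (push direction), y along the row, z up. 316 mm wide, 130 mm deep. Its steel floor, 5 mm thick, begins at the mouth: a 5 mm step up from the bench. Deck underside 38 mm, deck top 50 mm above the bench.
- keeper (a joint): Keeper slide, m: 0 closed, 0.028 open; opens along the stand's +y; stiff (2 N), stays where left. A steel bar along the deck's front edge (3 to 9 mm before the mouths, top 52 mm above the bench) with three tongues 10 mm wide hanging to 18 mm above the bench: open, they are in front of dividers; closed, they hang before the bays and bar the trays.
- keeper_knob (a point): Middle of the keeper's black square knob, 16 x 16 mm, 32 mm tall (56 to 88 mm above the bench), above the deck's front, 20 mm behind the mouth line; moves with the keeper. Axes as the stand's.
- bay1 (a point): Middle of a bay's mouth, on its floor (5 mm above the bench), at the stand's y = -102 mm; axes as the stand's. Bay 92 mm wide, 33 mm high, 10 mm dividers, back stop 111 mm in. A tray fully home has its rear face 1 mm inside the mouth and its handle point 39 mm before the mouth. Any tray fits any bay, one to a bay.
- bay2 (a point): Middle of a bay's mouth, on its floor (5 mm above the bench), at the stand's y = 0 mm; axes as the stand's. Bay 92 mm wide, 33 mm high, 10 mm dividers, back stop 111 mm in. A tray fully home has its rear face 1 mm inside the mouth and its handle point 39 mm before the mouth. Any tray fits any bay, one to a bay.
- bay3 (a point): Middle of a bay's mouth, on its floor (5 mm above the bench), at the stand's y = +102 mm; axes as the stand's. Bay 92 mm wide, 33 mm high, 10 mm dividers, back stop 111 mm in. A tray fully home has its rear face 1 mm inside the mouth and its handle point 39 mm before the mouth. Any tray fits any bay, one to a bay.
- tray1: Tray 1 of small parts (the parts are fixed in it), may be absent: open aluminium pan 110 mm long, 80 wide, 26 high, about 300 g. Origin under the pan's middle; +x towards the nose, z up. The nose is bevelled underneath (rises 9 mm over its last 12 mm) to ride over a step. The handle stands on the tail (-x).
- tray1_handle (a point): Point in that tray's upright black handle tab, for the grasp: 38 mm above the tray's underside, 95 mm behind the pan's middle (40 mm behind its rear face). Tab 16 mm along x, 24 mm along y (pinch it across y), from 14 to 56 mm above the underside; a bar 16 mm wide joins it to the pan. Axes as the tray's.
- tray2: Tray 2 of small parts (the parts are fixed in it), may be absent: open aluminium pan 110 mm long, 80 wide, 26 high, about 300 g. Origin under the pan's middle; +x towards the nose, z up. The nose is bevelled underneath (rises 9 mm over its last 12 mm) to ride over a step. The handle stands on the tail (-x).
- tray2_handle (a point): Point in that tray's upright black handle tab, for the grasp: 38 mm above the tray's underside, 95 mm behind the pan's middle (40 mm behind its rear face). Tab 16 mm along x, 24 mm along y (pinch it across y), from 14 to 56 mm above the underside; a bar 16 mm wide joins it to the pan. Axes as the tray's.
- tray3: Tray 3 of small parts (the parts are fixed in it), may be absent: open aluminium pan 110 mm long, 80 wide, 26 high, about 300 g. Origin under the pan's middle; +x towards the nose, z up. The nose is bevelled underneath (rises 9 mm over its last 12 mm) to ride over a step. The handle stands on the tail (-x).
- tray3_handle (a point): Point in that tray's upright black handle tab, for the grasp: 38 mm above the tray's underside, 95 mm behind the pan's middle (40 mm behind its rear face). Tab 16 mm along x, 24 mm along y (pinch it across y), from 14 to 56 mm above the underside; a bar 16 mm wide joins it to the pan. Axes as the tray's.
- reel1_center (a point): Centre (25 mm above its underside) of wire reel 1: a solid reel of copper wire with black rims, standing upright, 60 mm diameter, 50 mm tall, 26 mm bore right through along its z axis, 250 g. May be absent.
- reel2_center (a point): Centre (25 mm above its underside) of wire reel 2: a solid reel of copper wire with black rims, standing upright, 60 mm diameter, 50 mm tall, 26 mm bore right through along its z axis, 250 g. May be absent.
- spindle1 (a point): Foot of an upright steel spindle on the stand's deck, at deck height (50 mm above the bench), 72 mm behind the mouth line, at the stand's y = -102 mm. Spindle diameter 20 mm, 44 mm tall, the top 8 mm tapered to 10 mm. It takes one reel.
- spindle2 (a point): Foot of an upright steel spindle on the stand's deck, at deck height (50 mm above the bench), 72 mm behind the mouth line, at the stand's y = +102 mm. Spindle diameter 20 mm, 44 mm tall, the top 8 mm tapered to 10 mm. It takes one reel.
- mug: White mug 90 mm tall; origin under its middle. Bystander, leave alone.
- hammer: Hammer. Bystander, leave alone.
- wrench: Wrench. Bystander, leave alone.
- screwdriver: Screwdriver. Bystander, leave alone.
- spraycan: Can 170 mm tall. Bystander, leave alone.
- tin: Grease tin 70 mm tall. Bystander, leave alone.
- jar: Small glass jar 45 mm tall, 48 mm wide, standing on the deck 80 mm behind the mouth line between the spindles. Bystander, leave alone.
Not all that is in view belongs to the job. What is shaped like the part that bears reel1_center but turquoise or yellow is not meant. Leave any yellow look-alike of the part that bears reel2_center alone.

How it is judged:
On the way, in this order (a step that is already met when the one before it is completed fails the run):
1. the keeper is slid open (value of joint keeper above 0.022 m), for 0.2 s.
2. every tray present is fully home in a bay, flat on its floor, with the keeper open (x of tray1_handle in the frame of stand between -0.0455 and -0.03 m and z of tray1_handle in the frame of stand between 0.038 and 0.048 m and angle between each of tray1_handle, tray2_handle, tray3_handle's own z axis and vertical below 0.06 rad and (y of tray1_handle in the frame of stand between -0.114 and -0.09 m or y of tray1_handle in the frame of stand between -0.012 and 0.012 m or y of tray1_handle in the frame of stand between 0.09 and 0.114 m) and x of tray2_handle in the frame of stand between -0.0455 and -0.03 m and z of tray2_handle in the frame of stand between 0.038 and 0.048 m and (y of tray2_handle in the frame of stand between -0.114 and -0.09 m or y of tray2_handle in the frame of stand between -0.012 and 0.012 m or y of tray2_handle in the frame of stand between 0.09 and 0.114 m) and x of tray3_handle in the frame of stand between -0.0455 and -0.03 m and z of tray3_handle in the frame of stand between 0.038 and 0.048 m and (y of tray3_handle in the frame of stand between -0.114 and -0.09 m or y of tray3_handle in the frame of stand between -0.012 and 0.012 m or y of tray3_handle in the frame of stand between 0.09 and 0.114 m) and value of joint keeper above 0.018 m), for 0.2 s.
At the end, for the whole second after the job is handed in: Every tray present is in a bay, nose first, flat on the floor, within about 6 mm of its back stop; each reel present is on a spindle, upright, seated on the deck within 4 mm; the keeper is within 5 mm of closed; all at rest (x of tray1_handle in the frame of stand between -0.0455 and -0.03 m and z of tray1_handle in the frame of stand between 0.038 and 0.048 m and angle between each of tray1_handle, tray2_handle, tray3_handle's own z axis and vertical below 0.06 rad and (y of tray1_handle in the frame of stand between -0.114 and -0.09 m or y of tray1_handle in the frame of stand between -0.012 and 0.012 m or y of tray1_handle in the frame of stand between 0.09 and 0.114 m) and x of tray2_handle in the frame of stand between -0.0455 and -0.03 m and z of tray2_handle in the frame of stand between 0.038 and 0.048 m and (y of tray2_handle in the frame of stand between -0.114 and -0.09 m or y of tray2_handle in the frame of stand between -0.012 and 0.012 m or y of tray2_handle in the frame of stand between 0.09 and 0.114 m) and x of tray3_handle in the frame of stand between -0.0455 and -0.03 m and z of tray3_handle in the frame of stand between 0.038 and 0.048 m and (y of tray3_handle in the frame of stand between -0.114 and -0.09 m or y of tray3_handle in the frame of stand between -0.012 and 0.012 m or y of tray3_handle in the frame of stand between 0.09 and 0.114 m) and (horizontal distance between reel1_center and spindle1 below 0.006 m or horizontal distance between reel1_center and spindle2 below 0.006 m) and z of reel1_center in the frame of stand between 0.07 and 0.079 m and angle between each of reel1_center, reel2_center's own z axis and vertical below 0.08 rad and (horizontal distance between reel2_center and spindle1 below 0.006 m or horizontal distance between reel2_center and spindle2 below 0.006 m) and z of reel2_center in the frame of stand between 0.07 and 0.079 m and value of joint keeper below 0.005 m and linear speed of each of tray1, tray2, tray3, reel1, reel2 below 0.02 m/s); the robot touches nothing.
It fails at once if a tray is tipped by more than 0.35 rad (its parts would spill) (angle between any of tray1_handle, tray2_handle, tray3_handle's own z axis and vertical above 0.35 rad).
It fails at once if a bystander is moved by more than 60 mm (distance of any of mug, hammer, wrench, screwdriver, spraycan, tin, jar from where it was at the start of the episode above 0.06 m).
Of tray1, tray2, tray3 only 2 to 3 are there at a start; the rules pass over those that are not, and their reading is None.
Of reel1, reel2 only 1 to 2 are there at a start; the rules pass over those that are not, and their reading is None.
At some moment in a run one of tray1, tray2, tray3, reel1, reel2 may be knocked a few centimetres aside while the robot is not near it.
It also fails if it takes over 210 s, if anything falls off the work surface, if the arm or the gripper's body presses on something with over 40 N, if the wrist force passes 120 N, or if a joint passes its speed limit or range.

## Working session

There is one attempt and no reset: what is moved stays moved. The work goes in short steps, Python scripts to look and compute and a tool call to move; the robot and the scene stay as the last step left them, time stands still between calls to the robot, and variables do not carry over. Pictures are saved under pics/ and viewed, at most 14 in all, crops included, and the job is handed in when it is done.

Besides the shell and the picture viewer there is one more tool, called after "Emit:" as name(argument=value, ...) on one line, values as JSON. drive_tool: Moves the arm, as the interface text tells. Its arguments: {"type":"object","properties":{"motion":{"type":"string"},"hand":{"type":"number"}},"required":["motion"]}

```bash
mkdir -p pics; ls; cat > h.py <<'E'
import numpy as np, cv2
from workcell import state, snapshot, camera_info, arm
def save(n,img): cv2.imwrite('pics/'+n,img[:,:,::-1])
def pose(name,s=None):
    c=camera_info(name)
    if name=='wrist':
        s=s or state(); T=np.eye(4);T[:3,:3]=np.array(s['eef_rot']);T[:3,3]=s['tcp_pos']
        M=T@np.array(c['tool_from_camera']); return c,M[:3,:3],M[:3,3]
    R=np.array(c['R']);t=np.array(c['t']); return c,R.T,-R.T@t
def K(c):
    f=192/np.tan(np.radians(c['fov_y'])/2); return np.array([[f,0,c['cx']],[0,f,c['cy']],[0,0,1]])
def rays(name,uv,P):
    c,R,o=P; uv=np.array(uv,float).reshape(-1,1,2)
    k=K(c); d=(uv[:,0]-k[:2,2])/k[0,0]; x=d.copy()
    for _ in range(30): x=d/(1+c['k1']*(x**2).sum(1,keepdims=True))
    return o,np.c_[x,np.ones(len(x))]@R.T
def ground(name,uv,z,P=None):
    P=P or pose(name); o,d=rays(name,uv,P); return o+d*((z-o[2])/d[:,2:3])
def proj(name,X,P=None):
    c,R,o=P or pose(name); q=(np.array(X).reshape(-1,3)-o)@R; x=q[:,:2]/q[:,2:]
    return x*(1+c['k1']*(x**2).sum(1,keepdims=True))*K(c)[0,0]+K(c)[:2,2]
E
python3 - <<'E'
from h import *
s=state();print(s['clock'],np.round(s['eef_rot'],3).tolist())
for n in('scene','top'):
    i=snapshot(n);save(n+'0.png',cv2.resize(i,(800,600),interpolation=cv2.INTER_CUBIC));np.save(n+'0.npy',i)
    c=camera_info(n);print(n,c['fov_y'],c['k1'],np.round(pose(n)[2],3))
c=camera_info('wrist');print(np.round(c['tool_from_camera'],3).tolist(),c['fov_y'])
E
```

```text
pics
0.0 [[0.962, 0.271, -0.0], [0.271, -0.962, 0.002], [0.0, -0.002, -1.0]]
scene 54.22989037551794 -0.04475581255501388 [ 1.43  -0.238  0.929]
top 43.84110164552334 -0.12284413392376284 [ 0.292 -0.072  1.624]
[[0.0, -0.959, -0.282, 0.08], [1.0, -0.0, 0.001, -0.0], [-0.001, -0.282, 0.959, -0.17], [0.0, 0.0, 0.0, 1.0]] 61.6419293350978
```

View pics/scene0.png

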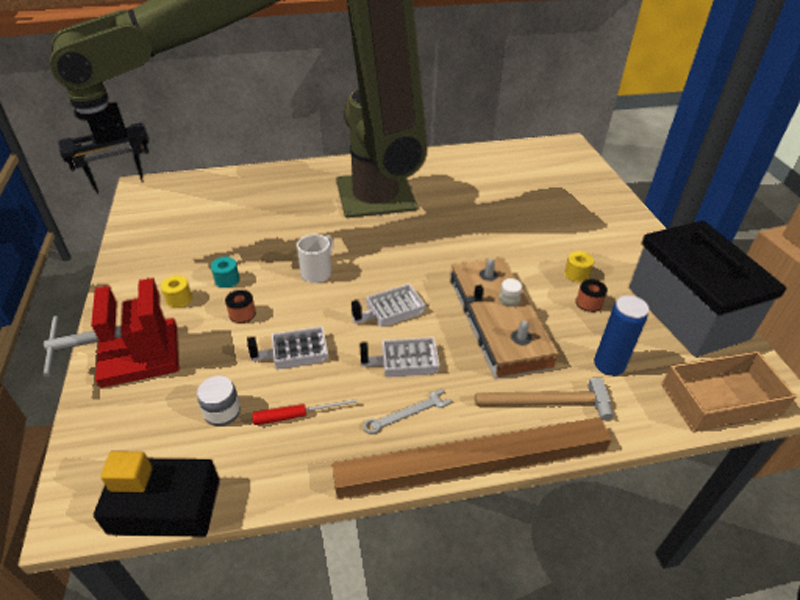

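View pics/top0.png

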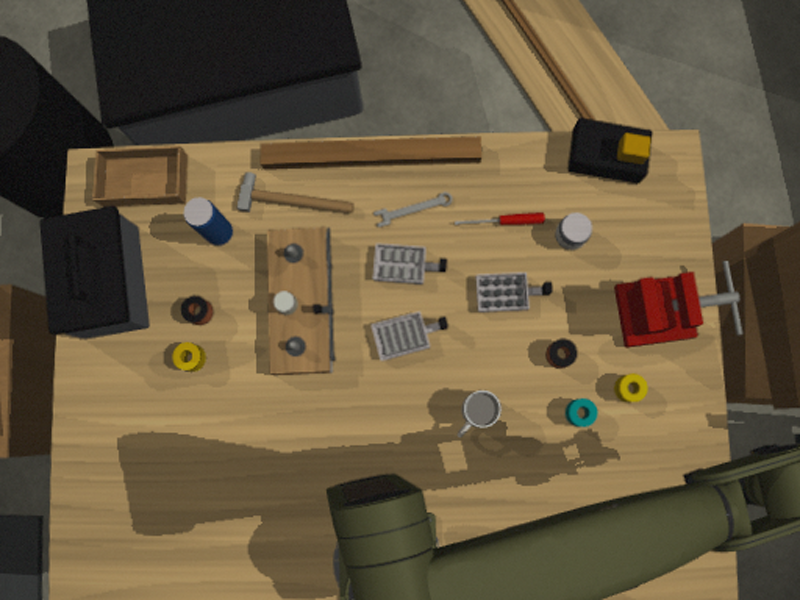

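The scene view shows three trays, two copper reels with black rims, and the turquoise and yellow look-alikes. In the top view (800 px) the stand's deck spans (265..332, 227..373) with the mouth facing right. The knob is at (318,310) and the spindles at (292,253) and (294,346). The trays are at (400,265), (400,335) and (502,293), and the reels at (197,310) and (562,352).

```bash
python3 - <<'E'
from h import *
def g(u,v,z): return np.round(ground('top',[(u/1.5625,v/1.5625)],z)[0],4)
for n,u,v,z in [('spinTop1',292,249,.094),('spinTop2',292,345,.094),('knobtop',320,309,.088),('decA',330,228,.05),('decB',331,372,.05),
 ('reelA',197,309,.05),('reelB',562,352,.05),('yel',187,356,.05),
 ('t1h',442,265,.056),('t1',399,265,.02),('t2h',442,322,.056),('t2',401,336,.02),('t3h',547,288,.056),('t3',502,293,.02),
 ('mug',481,408,.09),('jar',284,300,.095),('can',215,240,0),('box',147,325,0)]: print(n,g(u,v,z))
E
```

```text
spinTop1 [0.6601 0.1854 0.094 ]
spinTop2 [0.456  0.1849 0.094 ]
knobtop [0.5309 0.1269 0.088 ]
decA [0.7153 0.1094 0.05  ]
decB [0.4015 0.1092 0.05  ]
reelA [0.5435 0.4007 0.05  ]
reelB [ 0.4312 -0.3806  0.05  ]
yel [0.4418 0.4205 0.05  ]
t1h [ 0.6247 -0.1321  0.056 ]
t1 [ 0.6349 -0.039   0.02  ]
t2h [ 0.5013 -0.1281  0.056 ]
t2 [ 0.4779 -0.0399  0.02  ]
t3h [ 0.5686 -0.3551  0.056 ]
t3 [ 0.5665 -0.2624  0.02  ]
mug [ 0.3179 -0.2009  0.09  ]
jar [0.5508 0.2017 0.095 ]
can [0.7091 0.3781 0.    ]
box [0.5179 0.5302 0.    ]
```

```bash
cat >> h.py <<'E'
def go(X,yaw=None,s=None):
    "shift cm in tool axes + twist to bring TCP to X with tool x at world yaw"
    s=s or state(); R=np.array(s['eef_rot']); d=R.T@(np.array(X)-s['tcp_pos'])*100
    y0=np.arctan2(R[1,0],R[0,0]); tw=0 if yaw is None else -((yaw-y0+np.pi)%(2*np.pi)-np.pi)
    print('go',X,np.round(d,2),'tw',round(tw,3)); return d,tw
E
python3 -c "
from h import *
go([.55,.04,.3],np.pi/2)"
```

```text
go [0.55, 0.04, 0.3] [ 54.02 -53.89  -8.54] tw -1.296
```

Emit:
drive_tool(motion="53.9 -53.9 -8.5 -1.295;53.9 -53.9 -8.5 -1.295;53.9 -53.9 -8.5 -1.295;53.9 -53.9 -8.5 -1.295;53.9 -53.9 -8.5 -1.295;53.9 -53.9 -8.5 -1.295;53.9 -53.9 -8.5 -1.295;53.9 -53.9 -8.5 -1.295;53.9 -53.9 -8.5 -1.295;53.9 -53.9 -8.5 -1.295;53.9 -53.9 -8.5 -1.295;53.9 -53.9 -8.5 -1.295;53.9 -53.9 -8.5 -1.295;53.9 -53.9 -8.5 -1.295;53.9 -53.9 -8.5 -1.295;53.9 -53.9 -8.5 -1.295;53.9 -53.9 -8.5 -1.295;53.9 -53.9 -8.5 -1.295;53.9 -53.9 -8.5 -1.295")

```text
clock: 2.0
tcp_pos: [0.5482, 0.0381, 0.2992]
eef_rot: [[0.003, 1.0, -0.001], [1.0, -0.003, -0.0], [-0.0, -0.001, -1.0]]
ft_force: [-0.4, -0.1, 0.3]
finger_gap: 0.997
finger_force: 0.0
```

```bash
python3 - <<'E'
from h import *
s=state();print(s['clock'],np.round(s['tcp_pos'],4),np.round(s['eef_rot'],3).tolist(),np.round(s['qpos'],2))
i=snapshot('wrist');np.save('w1.npy',i);import json;json.dump({k:np.array(s[k]).tolist() for k in('tcp_pos','eef_rot')},open('w1.json','w'))
save('w1.png',cv2.resize(i,(800,600),interpolation=cv2.INTER_CUBIC))
E
```

```text
2.0 [0.5482 0.0381 0.2992] [[0.003, 1.0, -0.001], [1.0, -0.003, -0.0], [-0.0, -0.001, -1.0]] [-0.03 -0.14  1.77 -0.    1.51 -0.03]
```

View pics/w1.png

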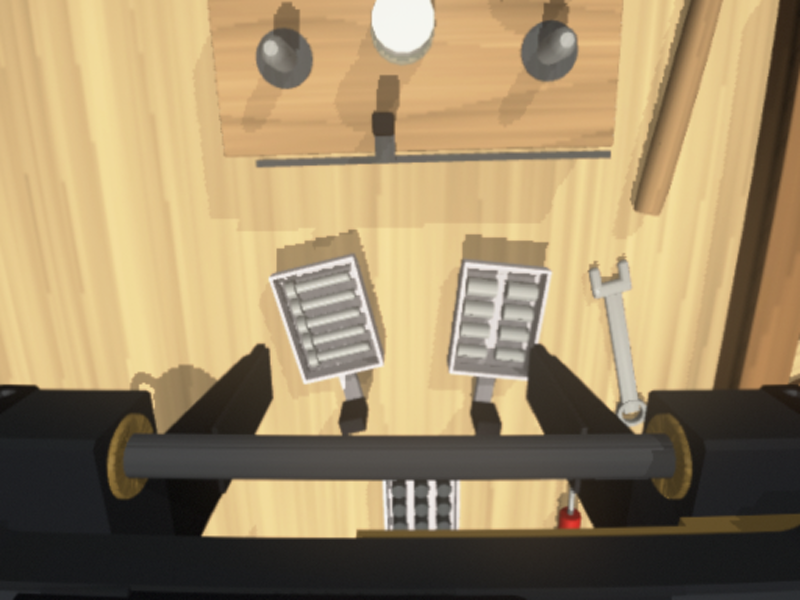

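The wrist view shows the deck front corners at (223,156) and (614,150), and the knob top near (383,119). The spindle tops are at (271,47) and (567,40). The pan corners of both near trays are clear.

```bash
cat >> h.py <<'E'
import json
def load(n):
    d=json.load(open(n+'.json'));return pose('wrist',d)
def shot(n,view=True):
    s=state();d={k:np.array(s[k]).tolist() for k in('tcp_pos','eef_rot')};i=snapshot('wrist')
    json.dump(d,open(n+'.json','w'));np.save(n+'.npy',i)
    save(n+'.png',cv2.resize(i,(800,600),interpolation=cv2.INTER_CUBIC));return s,i
def G(n,uv,z): # 800-px coords
    return ground('wrist',(np.array(uv,float)+.5)/1.5625-.5,z,load(n))
def tray(c): # corners nose-left, nose-right, tail-right, tail-left
    c=np.array(c)[:,:2]; m=c.mean(0); ax=(c[0]+c[1]-c[2]-c[3]); a=ax/np.linalg.norm(ax)
    print('tray mid',m.round(4),'yaw',np.arctan2(a[1],a[0]).round(3),'len',np.linalg.norm(ax)/2,'wid',np.linalg.norm(c[0]-c[1]),'handle',(m-.095*a).round(4)); return m,a
E
python3 - <<'E'
from h import *
print('deck',G('w1',[(223,156),(614,150)],.05).round(4))
print('spin',G('w1',[(271,47),(567,40)],.094).round(4))
print('knob',G('w1',[(383,119)],.088).round(4),'bar',G('w1',[(256,163),(611,155)],.052).round(4))
tray(G('w1',[(271,278),(353,258),(384,365),(304,383)],.026))
tray(G('w1',[(463,261),(550,269),(527,380),(449,373)],.026))
E
```

```text
deck [[0.4058 0.1132 0.05  ]
 [0.7228 0.1174 0.05  ]]
spin [[0.4607 0.1864 0.094 ]
 [0.6643 0.1906 0.094 ]]
knob [[0.5371 0.1387 0.088 ]] bar [[0.4329 0.1075 0.052 ]
 [0.7199 0.1135 0.052 ]]
tray mid [ 0.4819 -0.0385] yaw 1.809 len 0.10810671014707647 wid 0.0776980931121703 handle [ 0.5043 -0.1309]
tray mid [ 0.64   -0.0388] yaw 1.467 len 0.11107019404871378 wid 0.07985842454912424 handle [ 0.6302 -0.1333]
```

Emit:
drive_tool(motion="9.8 -1.2 13 -0.02;9.8 -1.2 13 -0.02;9.8 -1.2 13 -0.02;9.8 -1.2 13 -0.02;9.8 -1.2 13 -0.02;9.8 -1.2 13 -0.02", hand=0.6)

```text
clock: 2.65
tcp_pos: [0.5382, 0.1364, 0.1716]
eef_rot: [[-0.018, 1.0, 0.003], [1.0, 0.018, -0.0], [-0.0, 0.003, -1.0]]
ft_force: [0.7, 0.4, 0.3]
finger_gap: 0.607
finger_force: 0.0
```

```bash
python3 - <<'E'
from h import *
s,i=shot('w2');go([.537,.137,.064],1.589,s)
E
```

```text
go [0.537, 0.137, 0.064] [ 0.07 -0.15 10.76] tw -0.0
```

View pics/w2.png

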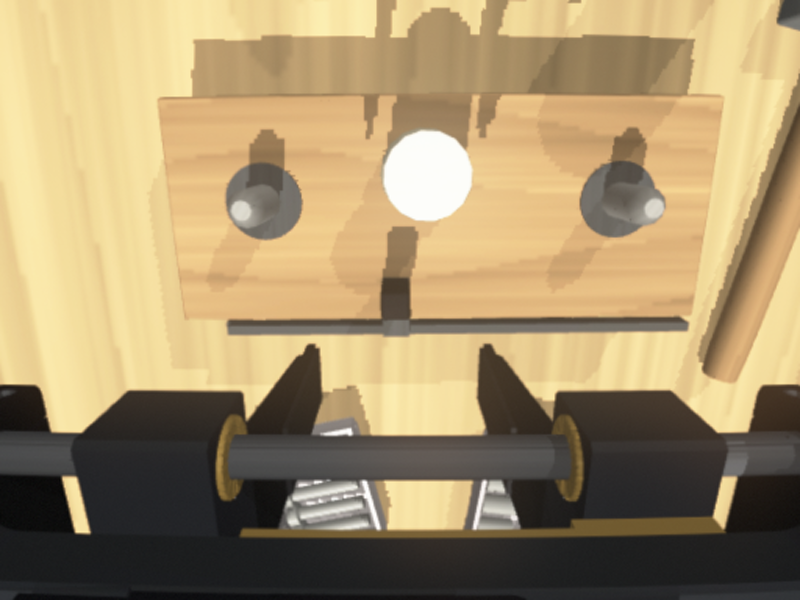

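The deck fills this view, with corners near (185,319), (692,316), (722,97) and (159,99). The spindle tops are at (241,210) and (653,208), and the dark knob at (396,295).

```bash
python3 - <<'E'
from h import *
print('deck',G('w2',[(185,319),(692,316),(722,97),(159,99)],.05).round(4))
print('spin',G('w2',[(241,210),(653,208)],.094).round(4))
print('discs',G('w2',[(264,201),(617,199)],.05).round(4))
print('knob top',G('w2',[(382,304),(409,304),(396,280),(396,319)],.088).round(4),'bar',G('w2',[(228,326),(688,323)],.052).round(4))
E
```

```text
deck [[0.407  0.1133 0.05  ]
 [0.722  0.1206 0.05  ]
 [0.7167 0.2491 0.05  ]
 [0.4048 0.2413 0.05  ]]
spin [[0.4602 0.1861 0.094 ]
 [0.6638 0.1911 0.094 ]]
discs [[0.4603 0.1861 0.05  ]
 [0.6642 0.1912 0.05  ]]
knob top [[0.5298 0.1371 0.088 ]
 [0.5441 0.1373 0.088 ]
 [0.537  0.1503 0.088 ]
 [0.5373 0.1288 0.088 ]] bar [[0.4342 0.11   0.052 ]
 [0.719  0.1167 0.052 ]]
```

Emit:
drive_tool(motion="0 -0.1 3 0;0 -0.1 7 0;0 -0.1 10.8 0;0 -0.1 10.8 0;0 -0.1 10.8 0")

```text
clock: 3.2
tcp_pos: [0.5373, 0.1367, 0.0635]
eef_rot: [[-0.018, 1.0, 0.002], [1.0, 0.018, 0.0], [0.0, 0.002, -1.0]]
ft_force: [-0.1, 0.2, 0.7]
finger_gap: 0.6
finger_force: 0.0
```

Emit:
drive_tool(motion="0 0 0 0;0 0 0 0;0 0 0 0;0 0 0 0;0 0 0 0;0 0 0 0", hand=0.0)

```text
clock: 3.8
tcp_pos: [0.5361, 0.1375, 0.0618]
eef_rot: [[-0.019, 1.0, 0.0], [1.0, 0.019, 0.0], [0.0, 0.0, -1.0]]
ft_force: [-0.7, 0.2, 1.9]
finger_gap: 0.167
finger_force: 30.0
```

Emit:
drive_tool(motion="0 -0.6 0 0;0 -1.2 0 0;0 -1.8 0 0;0 -2.4 0 0;0 -2.8 0 0;0 -2.9 0 0;0 -2.9 0 0;0 -2.9 0 0")

```text
clock: 4.6
tcp_pos: [0.512, 0.1369, 0.0619]
eef_rot: [[-0.019, 1.0, 0.014], [1.0, 0.019, 0.001], [0.001, 0.014, -1.0]]
ft_force: [23.3, 1.6, -16.8]
finger_gap: 0.169
finger_force: 30.1
```

Emit:
drive_tool(motion="0 0 0 0;0 0 0 0;0 0 -3 0;0 0 -7 0;0 0 -11 0;-8 0 -15 0;-13 0 -15 0;-13 0 -15 0;-13 0 -15 0;-13 0 -15 0", hand=0.6)

```text
clock: 5.6
tcp_pos: [0.5086, 0.0067, 0.2113]
eef_rot: [[-0.017, 1.0, -0.001], [1.0, 0.017, 0.001], [0.001, -0.001, -1.0]]
ft_force: [0.7, -0.3, 0.7]
finger_gap: 0.601
finger_force: 0.0
```

```bash
python3 - <<'E'
from h import *
s,i=shot('w3')
P=load('w3')
for kx in (.537,.509):
  print(proj('wrist',[kx,.137,.088],P).round(1))
m=(i.max(2)<60).astype(np.uint8)
n,l,st,c=cv2.connectedComponentsWithStats(m)
for k in range(1,n):
  if st[k,4]>40: print(st[k],c[k].round(1),(ground('wrist',[c[k]],.088,P)[0]).round(4))
E
```

```text
[[291.3  34.2]]
[[258.1  33.5]]
[    0   247   512   137 34130] [209.9 339.9] [ 0.4613 -0.1759  0.088 ]
[ 312  248  151   90 8059] [392.9 295.8] [ 0.6582 -0.1157  0.088 ]
[159 250  45  29 948] [181.9 266. ] [ 0.435  -0.0831  0.088 ]
[480 257  32  24 499] [498.4 268. ] [ 0.7678 -0.0819  0.088 ]
```

View pics/w3.png

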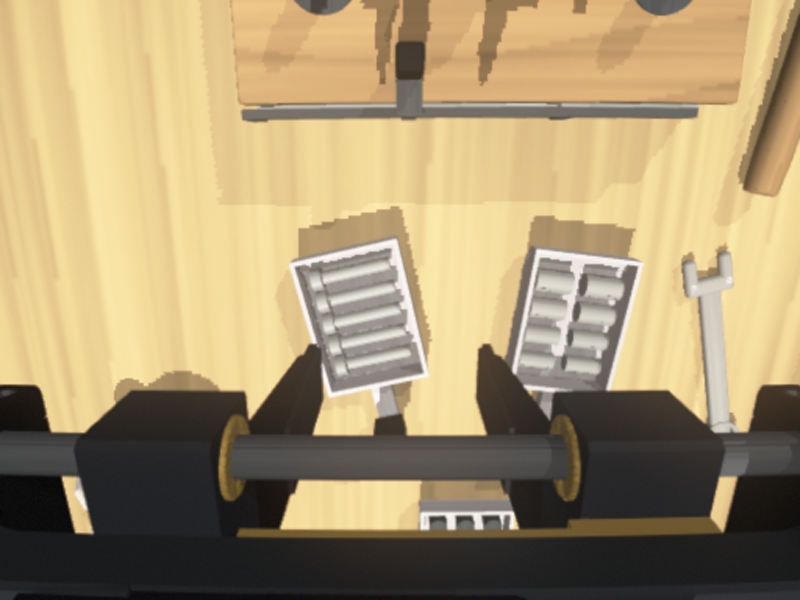

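The keeper has moved. Its knob is at (410,55), the bar ends are at (243,116) and (697,112), and the deck corners at (239,103) and (738,103).

```bash
python3 - <<'E'
from h import *
print(G('w3',[(243,113),(697,110)],.052).round(4),G('w3',[(239,102),(738,103)],.05).round(4),G('w3',[(396,56),(425,56)],.088).round(4))
tray(G('w3',[(291,264),(394,238),(428,376),(330,396)],.026))
tray(G('w3',[(533,248),(642,262),(611,396),(511,386)],.026))
E
```

```text
[[0.4097 0.1071 0.052 ]
 [0.6944 0.1152 0.052 ]] [[0.407  0.1138 0.05  ]
 [0.7218 0.1206 0.05  ]] [[0.505  0.1352 0.088 ]
 [0.5206 0.1355 0.088 ]]
tray mid [ 0.4811 -0.038 ] yaw 1.819 len 0.10977165234873544 wid 0.07716776480208265 handle [ 0.5044 -0.1301]
tray mid [ 0.6418 -0.0389] yaw 1.502 len 0.10919395268776867 wid 0.08170986817142234 handle [ 0.6353 -0.1336]
```

```bash
python3 -c "
from h import *
go([.513,.137,.066],1.595)"
```

```text
go [0.513, 0.137, 0.066] [12.93  0.72 14.5 ] tw -0.006
```

Emit:
drive_tool(motion="6 0.7 0 0;12.9 0.7 3 0;12.9 0.7 7 0;12.9 0.7 11 0;12.9 0.7 14.5 0;12.9 0.7 14.5 0;12.9 0.7 14.5 0")

```text
clock: 6.35
tcp_pos: [0.5131, 0.137, 0.0663]
eef_rot: [[-0.021, 1.0, -0.002], [1.0, 0.021, -0.0], [-0.0, -0.002, -1.0]]
ft_force: [0.8, -0.4, -0.2]
finger_gap: 0.6
finger_force: 0.0
```

Emit:
drive_tool(motion="0 0 0 0;0 0 0 0;0 0 0 0;0 0 0 0;0 0 0 0;0 -0.3 0 0;0 -0.6 0 0;0 -0.8 0 0;0 -0.8 0 0;0 -0.8 0 0;0 -0.8 0 0", hand=0.0)

```text
clock: 7.45
tcp_pos: [0.512, 0.1358, 0.0671]
eef_rot: [[-0.019, 1.0, 0.016], [1.0, 0.019, 0.001], [0.001, 0.016, -1.0]]
ft_force: [23.8, 1.8, -17.3]
finger_gap: 0.167
finger_force: 30.1
```

Emit:
drive_tool(motion="0 0 0 0;0 0 0 0;0 0 -4 0;0 0 -8 0;-5 1 -13 0;-10 2 -18 0;-15 3 -18 0;-20 4 -18 0;-25 5 -18 0;-30 6 -18 0;-34 6 -18 0;-34 6 -18 0;-34 6 -18 0;-34 6 -18 0", hand=0.5)

```text
clock: 8.85
tcp_pos: [0.5719, -0.2029, 0.2461]
eef_rot: [[-0.018, 1.0, -0.001], [1.0, 0.018, 0.001], [0.001, -0.001, -1.0]]
ft_force: [0.7, -1.0, -0.7]
finger_gap: 0.499
finger_force: 0.0
```

```bash
python3 - <<'E'
from h import *
s,i=shot('w4');print(s['clock'],s['tcp_pos'])
E
```

```text
8.85 [ 0.57191541 -0.2029489   0.24612924]
```

View pics/w4.png

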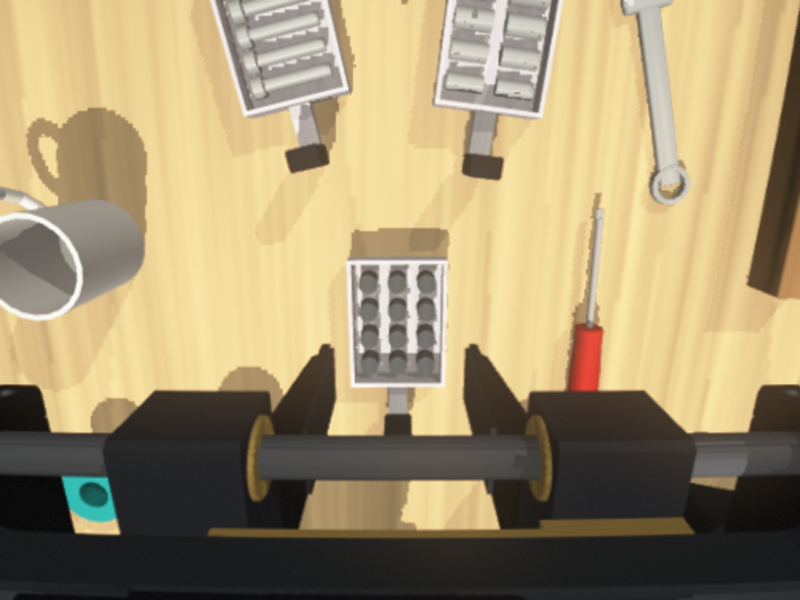

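The handle tops are clear here: tray A at (307,158) and tray B at (483,166). Tray C's corners are at (348,260), (447,259), (446,385) and (351,386).

```bash
python3 - <<'E'
from h import *
print('A',G('w4',[(307,158)],.056).round(4),'B',G('w4',[(483,166)],.056).round(4))
for e in ([(245,116),(351,92)],[(433,104),(543,118)]):
    q=G('w4',e,.026)[:,:2];d=q[1]-q[0];print('rear mid',q.mean(0).round(4),'yaw',(np.arctan2(d[1],d[0])+np.pi/2).round(3),np.linalg.norm(d))
tray(G('w4',[(348,260),(447,259),(446,385),(351,386)],.026))
go([.633,-.132,.1],1.49)
E
```

```text
A [[ 0.5068 -0.13    0.056 ]] B [[ 0.6294 -0.1333  0.056 ]]
rear mid [ 0.4956 -0.0921] yaw 1.791 0.08058682128856967
rear mid [ 0.6358 -0.0945] yaw 1.475 0.0821282986905146
tray mid [ 0.5723 -0.2624] yaw 1.596 len 0.10997401153849233 wid 0.0785238586149962 handle [ 0.5746 -0.3574]
go [0.633, -0.132, 0.1] [ 6.89  6.25 14.63] tw 0.1
```

Emit:
drive_tool(motion="6.8 5.9 5 0.12;6.8 5.9 10 0.12;6.8 5.9 14 0.12;6.8 5.9 18 0.12;6.8 5.9 22.3 0.12;6.8 5.9 22.3 0.12;6.8 5.9 22.3 0.12")

```text
clock: 9.6
tcp_pos: [0.6286, -0.1321, 0.0222]
eef_rot: [[0.099, 0.995, -0.004], [0.995, -0.099, 0.001], [0.001, -0.004, -1.0]]
ft_force: [1.0, -0.5, -0.1]
finger_gap: 0.502
finger_force: 0.0
```

Emit:
drive_tool(motion="0 0 0 0;0 0 0 0;0 0 0 0;0 0 0 0;0 0 0 0;0 0 0 0", hand=0.0)

```text
clock: 10.2
tcp_pos: [0.6315, -0.1345, 0.0262]
eef_rot: [[0.101, 0.995, 0.003], [0.995, -0.101, -0.001], [-0.001, 0.003, -1.0]]
ft_force: [-1.5, 0.1, 6.9]
finger_gap: 0.251
finger_force: 30.0
```

```bash
python3 - <<'E'
from h import *
s=state()
for x in (-.17,-.155,-.095,-.04): 
  p=np.array([.666,.1192])+x*np.array([-.024,1]); go([*p,s['tcp_pos'][2]],1.595,s)
E
```

```text
go [np.float64(0.67008), np.float64(-0.05080000000000001), np.float64(0.02617516710650753)] [8.72 2.99 0.  ] tw -0.125
go [np.float64(0.66972), np.float64(-0.0358), np.float64(0.02617516710650753)] [10.21  2.81  0.  ] tw -0.125
go [np.float64(0.66828), np.float64(0.0242), np.float64(0.02617516710650753)] [16.16  2.06 -0.  ] tw -0.125
go [np.float64(0.66696), np.float64(0.07919999999999999), np.float64(0.02617516710650753)] [ 2.162e+01  1.370e+00 -1.000e-02] tw -0.125
```

Emit:
drive_tool(motion="1 0.3 -0.1 -0.02;2 0.7 -0.2 -0.04;3 1.1 -0.2 -0.06;4 1.5 -0.2 -0.08;5 1.9 -0.2 -0.1;6 2.3 -0.2 -0.125;7 2.7 -0.2 -0.125;8 3 -0.2 -0.125;8.7 3 -0.2 -0.125;8.7 3 -0.2 -0.125;8.7 3 -0.2 -0.125")

```text
clock: 11.3
tcp_pos: [0.6697, -0.0489, 0.026]
eef_rot: [[-0.024, 1.0, 0.002], [1.0, 0.024, 0.002], [0.002, 0.002, -1.0]]
ft_force: [1.9, 1.8, 4.4]
finger_gap: 0.249
finger_force: 30.0
```

```bash
python3 - <<'E'
from h import *
s,i=shot('w5')
for x in (-.17,-.155,-.095,-.04): 
  p=np.array([.666,.1192])+x*np.array([-.024,1]); go([*p,s['tcp_pos'][2]],1.595,s)
E
```

```text
go [np.float64(0.67008), np.float64(-0.05080000000000001), np.float64(0.026025426896424758)] [-0.19  0.03 -0.  ] tw -0.0
go [np.float64(0.66972), np.float64(-0.0358), np.float64(0.026025426896424758)] [1.31 0.03 0.  ] tw -0.0
go [np.float64(0.66828), np.float64(0.0242), np.float64(0.026025426896424758)] [7.31 0.03 0.02] tw -0.0
go [np.float64(0.66696), np.float64(0.07919999999999999), np.float64(0.026025426896424758)] [12.81  0.03  0.03] tw -0.0
```

View pics/w5.png

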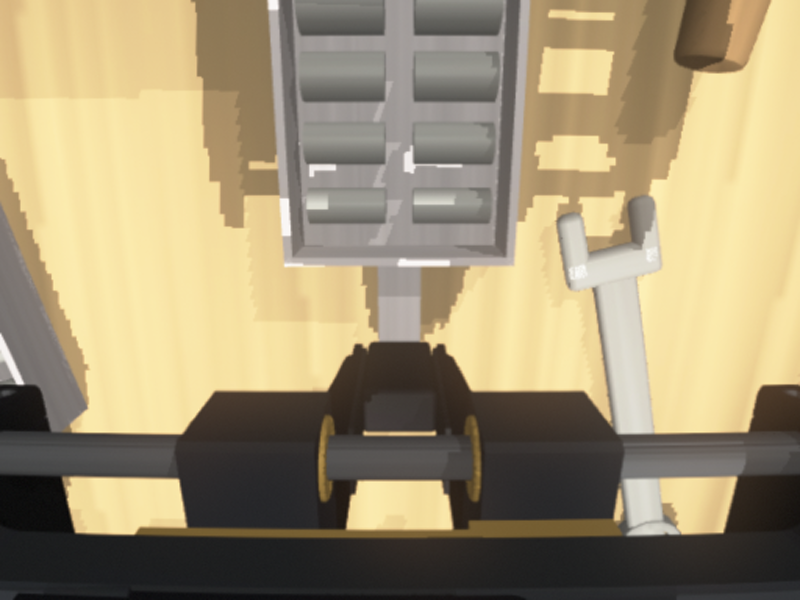

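Tray B is gripped squarely: its rear edge is level at row 265 and it is centred at column 400. Now I'll push it in.

Emit:
drive_tool(motion="0.8 0 0 0;1.6 0 -0.1 0;2.4 0 -0.2 0;3.2 0 -0.2 0;4 0 -0.3 0;4.8 0 -0.4 0;5.6 0 -0.5 0;6.4 0 -0.5 0;7.2 0 -0.5 0;8 0 -0.5 0;8.8 0 -0.5 0;9.6 0 -0.5 0;10.4 0 -0.5 0;11.2 0 -0.5 0;11.8 0 -0.5 0;12.3 0 -0.5 0;12.3 0 -0.5 0")

```text
clock: 13.05
tcp_pos: [0.6658, 0.0733, 0.0307]
eef_rot: [[-0.025, 1.0, 0.0], [1.0, 0.025, 0.0], [0.0, 0.0, -1.0]]
ft_force: [0.5, -1.0, -0.8]
finger_gap: 0.005
finger_force: 0.0
```

Emit:
drive_tool(motion="0 0 -4 0;0 0 -8 0;-4 0 -12 0;-8 0 -16 0;-12 0 -20 0;-14 0 -20 0;-14 0 -20 0;-14 0 -20 0")

```text
clock: 13.85
tcp_pos: [0.6691, -0.0681, 0.2308]
eef_rot: [[-0.022, 1.0, 0.0], [1.0, 0.022, 0.0], [0.0, 0.0, -1.0]]
ft_force: [-1.2, 0.5, 0.1]
finger_gap: 0.005
finger_force: 0.0
```

```bash
python3 - <<'E'
from h import *
s,i=shot('w6');print(s['clock'],s['tcp_pos'])
E
```

```text
13.85 [ 0.66908099 -0.06807786  0.23079399]
```

View pics/w6.png

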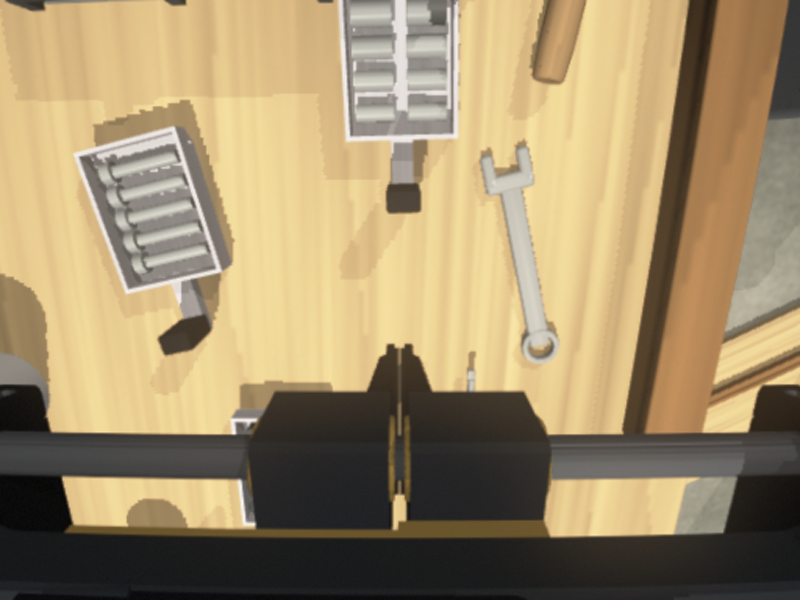

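The grip slipped. Tray B stopped upright in front of its bay, with the handle top at (403,199) and the rear edge from (347,138) to (457,137).

```bash
python3 - <<'E'
from h import *
print(G('w6',[(403,199)],.056).round(4),G('w6',[(347,139),(457,137)],.026).round(4))
q=G('w6',[(403,199)],.056)[0,:2]-[.564,.1168]; print('stand x,y',q@[-.024,1],q@[-1,-.024])
E
```

```text
[[ 0.6712 -0.0209  0.056 ]] [[0.6304 0.0179 0.026 ]
 [0.709  0.021  0.026 ]]
stand x,y -0.14031402695299344 -0.10387781167084796
```

```bash
python3 - <<'E'
from h import *
go([.6705,.002,.015],1.595)
E
```

```text
go [0.6705, 0.002, 0.015] [ 6.89  0.38 21.47] tw -0.001
```

Emit:
drive_tool(motion="3.4 0.3 5 0;6.9 0.4 10 0;6.9 0.4 14 0;6.9 0.4 18 0;6.9 0.4 21.5 0;6.9 0.4 21.5 0;6.9 0.4 21.5 0", hand=0.45)

```text
clock: 14.6
tcp_pos: [0.6705, 0.0029, 0.0146]
eef_rot: [[-0.025, 1.0, -0.003], [1.0, 0.025, 0.0], [0.0, -0.003, -1.0]]
ft_force: [0.3, -0.3, 0.8]
finger_gap: 0.447
finger_force: 0.0
```

Emit:
drive_tool(motion="0.6 0 0 0;1.2 0 0 0;1.8 0 0 0;2.4 0 0 0;3 0 0 0;3.6 0 0 0;4.2 0 0 0;4.8 0 0 0;5.4 0 0 0;6 0 0 0;6.6 0 0 0;7 0 0 0;7 0 0 0")

```text
clock: 15.9
tcp_pos: [0.6697, 0.0728, 0.0155]
eef_rot: [[-0.024, 1.0, -0.0], [1.0, 0.024, 0.001], [0.001, -0.0, -1.0]]
ft_force: [0.1, -2.0, 0.5]
finger_gap: 0.448
finger_force: 0.9
```

Emit:
drive_tool(motion="-2 0 -0.5 0;-4 0 -1 0;-6 0 -1.2 0;-7 0 -1.2 0;-7 0 -1.2 0;-7 0 -1.2 0")

```text
clock: 16.5
tcp_pos: [0.6713, 0.0013, 0.0274]
eef_rot: [[-0.023, 1.0, -0.001], [1.0, 0.023, 0.001], [0.001, -0.001, -1.0]]
ft_force: [-0.8, -0.0, -0.0]
finger_gap: 0.449
finger_force: 0.0
```

Emit:
drive_tool(motion="0 0 0 0;0 0 0 0;0 0 0 0;0 0 0 0;0.6 0 0 0;1.2 0 0 0;1.8 0 0 0;2.4 0 0 0;3 0 0 0;3.6 0 0 0;4.2 0 0 0;4.6 0 0 0;4.6 0 0 0", hand=0.0)

```text
clock: 17.8
tcp_pos: [0.6704, 0.0485, 0.0277]
eef_rot: [[-0.024, 1.0, 0.0], [1.0, 0.024, 0.001], [0.001, 0.0, -1.0]]
ft_force: [0.1, -0.1, 0.4]
finger_gap: 0.003
finger_force: 0.3
```

Emit:
drive_tool(motion="0.4 0 0 0;0.8 0 0 0;1.1 0 0 0;1.4 0 0 0;1.7 0 0 0;1.7 0 0 0")

```text
clock: 18.4
tcp_pos: [0.6699, 0.0602, 0.0277]
eef_rot: [[-0.025, 1.0, -0.001], [1.0, 0.025, -0.008], [-0.008, -0.001, -1.0]]
ft_force: [-0.7, -17.3, 3.6]
finger_gap: 0.003
finger_force: 8.7
```

Emit:
drive_tool(motion="-2 0 0 0;-4 0 -3 0;-4 -5 -8 0;-8 -10 -8 0;-12 -14 -8 -0.1;-16 -16 -8 -0.2;-19 -16 -8 -0.2;-19 -16 -8 -0.2;-19 -16 -8 -0.2", hand=0.5)

```text
clock: 19.3
tcp_pos: [0.5142, -0.1295, 0.1074]
eef_rot: [[-0.219, 0.976, 0.0], [0.976, 0.219, 0.002], [0.002, 0.001, -1.0]]
ft_force: [0.5, -0.6, -0.0]
finger_gap: 0.5
finger_force: 0.0
```

```bash
python3 - <<'E'
from h import *
s=state()
tray(G('w6',[(76,155),(178,127),(230,267),(128,291)],.026))
print(G('w6',[(185,334)],.056))
print(s['tcp_pos']);go([.5055,-.130,.024],1.80,s)
i=snapshot('top');save('top1.png',cv2.resize(i[120:280,120:440],(800,400),interpolation=cv2.INTER_CUBIC))
E
```

```text
tray mid [ 0.4841 -0.0372] yaw 1.843 len 0.10676632941409926 wid 0.08084047494006918 handle [ 0.5096 -0.1287]
[[ 0.51270621 -0.12238158  0.056     ]]
[ 0.51421415 -0.12947734  0.10741475]
go [0.5055, -0.13, 0.024] [ 0.13 -0.87  8.34] tw -0.008
```

View pics/top1.png

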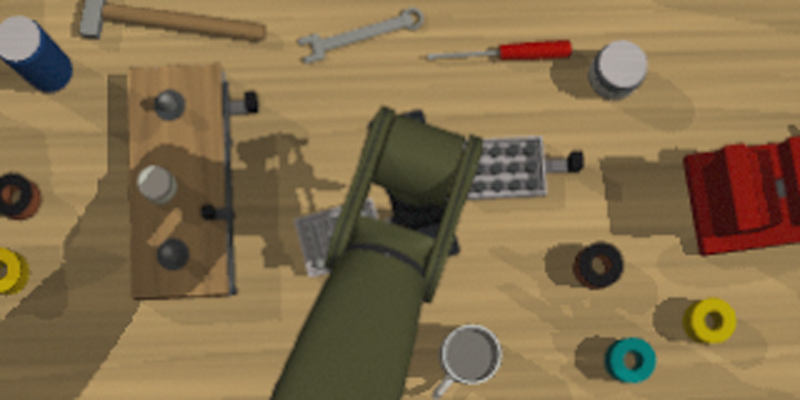

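Tray B is home: only its handle shows in front of the mouth, at (250,102). Trays A and C haven't moved. Next is A.

Emit:
drive_tool(motion="0.1 -0.8 3 0;0.1 -0.8 6 0;0.1 -0.8 8.3 0;0.1 -0.8 8.3 0;0.1 -0.8 8.3 0")

```text
clock: 19.85
tcp_pos: [0.5069, -0.1285, 0.0245]
eef_rot: [[-0.224, 0.975, -0.001], [0.975, 0.224, 0.001], [0.001, -0.001, -1.0]]
ft_force: [-0.3, -0.4, 0.9]
finger_gap: 0.501
finger_force: 0.0
```

Emit:
drive_tool(motion="0 0 0 0;0 0 0 0;0 0 0 0;0 0 0 0;0 0 0 0;0 0 0 0", hand=0.0)

```text
clock: 20.45
tcp_pos: [0.507, -0.1302, 0.0255]
eef_rot: [[-0.222, 0.975, 0.001], [0.975, 0.222, -0.001], [-0.001, 0.001, -1.0]]
ft_force: [-2.1, -2.2, 6.0]
finger_gap: 0.252
finger_force: 30.0
```

```bash
python3 - <<'E'
from h import *
s=state()
for x in (-.18,-.155): 
  p=np.array([.462,.1144])+x*np.array([-.024,1]); go([*p.round(4),.027],1.595,s)
E
```

```text
go [np.float64(0.4663), np.float64(-0.0656), 0.027] [ 7.21 -2.53 -0.15] tw 0.2
go [np.float64(0.4657), np.float64(-0.0406), 0.027] [ 9.66 -2.03 -0.15] tw 0.2
```

Emit:
drive_tool(motion="1 -0.4 -0.1 0.04;2 -0.9 -0.1 0.08;3 -1.3 -0.1 0.12;4 -1.8 -0.1 0.16;5 -2.2 -0.1 0.2;6 -2.5 -0.1 0.2;7.2 -2.5 -0.1 0.2;8 -2.4 -0.1 0.2;8.8 -2.2 -0.1 0.2;9.5 -2.1 -0.1 0.2;9.5 -2.1 -0.1 0.2;9.5 -2.1 -0.1 0.2")

```text
clock: 21.65
tcp_pos: [0.4663, -0.0431, 0.0262]
eef_rot: [[-0.026, 1.0, 0.003], [1.0, 0.026, -0.004], [-0.004, 0.003, -1.0]]
ft_force: [2.7, -8.6, -0.7]
finger_gap: 0.256
finger_force: 30.0
```

Emit:
drive_tool(motion="0 0 0 0;0 0 0 0;0 0 0 0;0 0 0 0;0 0 1.2 0;1 0 1.2 0;2 0 1.2 0;2.6 0 1.2 0;3.2 0 1.2 0", hand=0.45)

```text
clock: 22.55
tcp_pos: [0.4665, -0.0134, 0.0147]
eef_rot: [[-0.031, 1.0, 0.006], [0.999, 0.031, -0.012], [-0.012, 0.005, -1.0]]
ft_force: [6.4, -28.7, -2.5]
finger_gap: 0.448
finger_force: 14.1
```

Emit:
drive_tool(motion="-1 0 0 0;-3 0 -1 0;-5 0 -4 0;-7 0 -8 0;-9 0 -12 0;-12 0 -17 0;-14 0 -20 0;-14 0 -20 0;-14 0 -20 0;-14 0 -20 0")

```text
clock: 23.55
tcp_pos: [0.4668, -0.1488, 0.2119]
eef_rot: [[-0.025, 1.0, -0.003], [1.0, 0.025, 0.002], [0.002, -0.002, -1.0]]
ft_force: [-0.1, 0.2, -0.0]
finger_gap: 0.451
finger_force: 0.0
```

```bash
python3 - <<'E'
from h import *
s,i=shot('w7');print(s['clock'],s['tcp_pos'])
E
```

```text
23.55 [ 0.466752   -0.14883419  0.21191966]
```

View pics/w7.png

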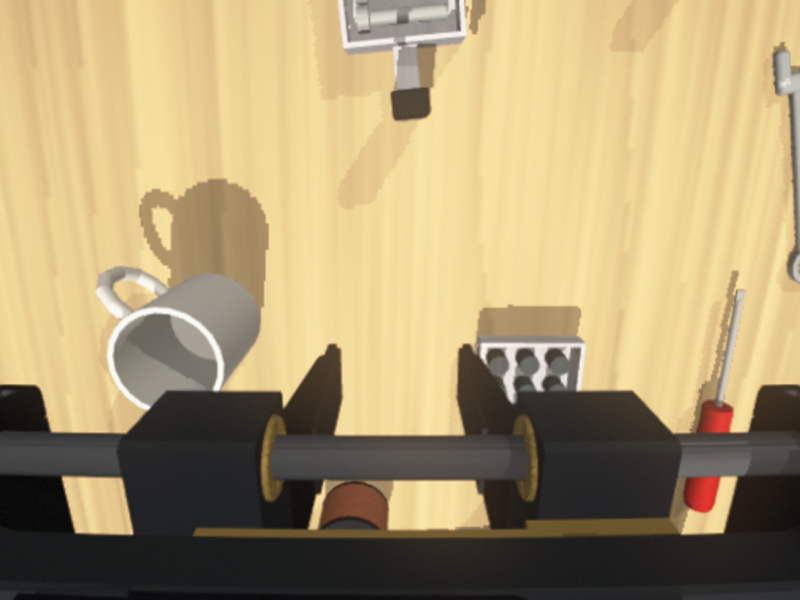

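Tray A's rear edge runs from (345,49) to (466,39), a slight yaw, and its handle top is at (411,103).

```bash
python3 - <<'E'
from h import *
q=G('w7',[(345,49),(466,39)],.026)[:,:2];d=q[1]-q[0];h=G('w7',[(411,103)],.056)[0,:2]
print(q.round(4),'yaw',np.arctan2(d[1],d[0])+np.pi/2,h.round(4))
for p in (h,q.mean(0)):
  r=p-[.564,.1168];print('stand',r@[-.024,1],r@[-1,-.024])
a=q.mean(0)-h;print(np.arctan2(a[1],a[0]),np.linalg.norm(a))
E
```

```text
[[ 0.4279 -0.0064]
 [ 0.5065  0.0017]] yaw 1.6722961065064275 [ 0.4714 -0.0414]
stand -0.1559833515200681 0.09636231657268876
stand -0.1168277161954588 0.09966710356169102
1.6789934713243884 0.039283539982092754
```

```bash
python3 - <<'E'
from h import *
go([.4714,-.0414,.026],1.675)
E
```

```text
go [0.4714, -0.0414, 0.026] [10.68  0.81 18.57] tw -0.079
```

Emit:
drive_tool(motion="5 0.8 5 -0.08;10 0.8 9 -0.08;10.7 0.8 13 -0.08;10.7 0.8 16 -0.08;10.7 0.8 18.5 -0.08;10.7 0.8 18.5 -0.08;10.7 0.8 18.5 -0.08")

```text
clock: 24.3
tcp_pos: [0.4722, -0.0421, 0.028]
eef_rot: [[-0.105, 0.995, -0.002], [0.995, 0.105, 0.001], [0.001, -0.002, -1.0]]
ft_force: [0.4, -0.1, 0.4]
finger_gap: 0.452
finger_force: 0.0
```

Emit:
drive_tool(motion="0 0 0 0;0 0 0 0;0 0 0 0;0 0 0 0;0 0 -0.3 0;-0.7 0 -0.3 0;-1.4 0 -0.3 0;-1.9 0 -0.3 0;-1.9 -0.4 -0.3 0.04;-1.9 -0.7 -0.3 0.08;-1.9 -0.7 -0.3 0.08;-1.9 -0.7 -0.3 0.08", hand=0.0)

```text
clock: 25.5
tcp_pos: [0.4679, -0.0626, 0.0314]
eef_rot: [[-0.024, 1.0, -0.0], [1.0, 0.024, 0.0], [0.0, -0.0, -1.0]]
ft_force: [0.4, 0.8, -3.7]
finger_gap: 0.251
finger_force: 29.8
```

```bash
python3 - <<'E'
from h import *
s,i=shot('w8')
for x in (-.17,-.157):
  p=np.array([.462,.1144])+x*np.array([-.024,1]); go([*p.round(4),.027],1.595,s)
# rear edge of the pan: bright rim, in the tool's view
P=load('w8');g=i.min(2)[120:220,130:380]
for u in (195,215,235,280,300,315):
    col=i[100:200,u].astype(int).mean(1);print(u,100+int(np.argmax(np.diff(col))),100+int(np.argmin(np.diff(col))),end=' | ')
save('w8c.png',cv2.resize(i[:260],(800,406),interpolation=cv2.INTER_CUBIC))
E
```

```text
go [np.float64(0.4661), np.float64(-0.0556), 0.027] [ 0.7  -0.17  0.44] tw 0.0
go [np.float64(0.4658), np.float64(-0.0426), 0.027] [ 2.   -0.16  0.44] tw 0.0
195 160 102 | 215 105 118 | 235 104 164 | 280 158 163 | 300 102 116 | 315 156 135 |
```

View pics/w8c.png

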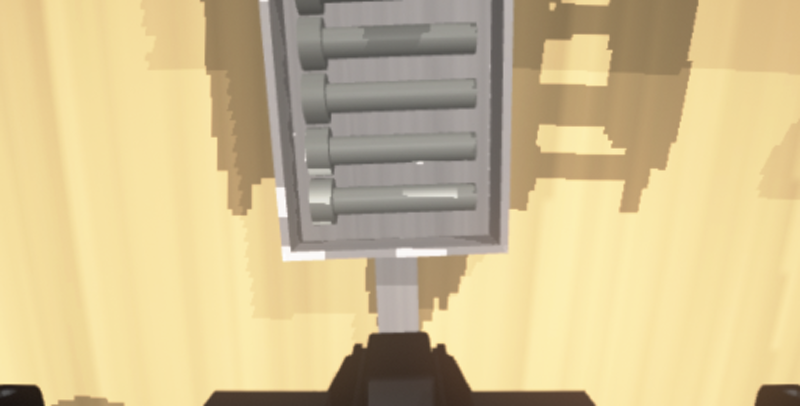

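Tray A still sits about 0.04 rad off in the grip: its rear edge runs from (284,260) to (508,251). I'll over-rotate to correct that.

Emit:
drive_tool(motion="0 -0.1 0 0.02;0 -0.2 0 0.04;0.5 -0.2 0 0.04;1 -0.2 0.1 0.04;1.4 -0.2 0.2 0.04;1.8 -0.2 0.3 0.04;1.8 -0.2 0.3 0.04;1.8 -0.2 0.3 0.04")

```text
clock: 26.35
tcp_pos: [0.4672, -0.0446, 0.0303]
eef_rot: [[0.015, 1.0, 0.003], [1.0, -0.015, -0.001], [-0.001, 0.003, -1.0]]
ft_force: [-0.4, -2.4, 5.6]
finger_gap: 0.251
finger_force: 29.8
```

```bash
python3 - <<'E'
from h import *
s,i=shot('w9'); P=load('w9')
save('w9c.png',cv2.resize(i[:260],(800,406),interpolation=cv2.INTER_CUBIC))
# bar of handle/pan: find rear rim row at left & right by saturation (pan grey vs bench tan)
hsv=cv2.cvtColor(i,cv2.COLOR_RGB2HSV)
m=((hsv[...,1]<45)).astype(np.uint8); m[230:]=0
for u in (200,210,220,230,280,290,300,310): 
    r=np.where(m[:,u])[0]; print(u,r.max() if len(r) else None,end=' ')
E
```

```text
200 166 210 165 220 164 230 164 280 163 290 162 300 161 310 161
```

Emit:
drive_tool(motion="0 0 0 0;0 0 0 0;0 0 0 0;0 0 0.8 -0.02;0 0 1.5 -0.04;1 0 1.5 -0.04;1.8 0 1.5 -0.04;2.4 0 1.5 -0.04;3 0 1.5 -0.04;3.6 0 1.5 -0.04", hand=0.45)

```text
clock: 27.4
tcp_pos: [0.4664, -0.0079, 0.0139]
eef_rot: [[-0.025, 1.0, 0.001], [1.0, 0.025, -0.001], [-0.001, 0.001, -1.0]]
ft_force: [-0.4, -2.1, -0.0]
finger_gap: 0.446
finger_force: 0.8
```

Emit:
drive_tool(motion="0.6 0 0 0;1.2 0 0 0;1.8 0 0 0;2.4 0 0 0;3 0 0 0;3.6 0 0 0;4.2 0 0 0;4.8 0 0 0;5.4 0 0 0;6 0 0 0;6.6 0 0 0;7.2 0 0 0;7.5 0 0 0;7.5 0 0 0")

```text
clock: 28.8
tcp_pos: [0.4642, 0.0674, 0.0135]
eef_rot: [[-0.024, 1.0, -0.0], [1.0, 0.024, 0.001], [0.001, -0.0, -1.0]]
ft_force: [0.7, -0.2, 0.9]
finger_gap: 0.453
finger_force: 0.2
```

Emit:
drive_tool(motion="-2 0 -0.5 0;-4 0 -1 0;-6 0 -1.2 0;-7 0 -1.2 0;-7 0 -1.2 0;-7 0 -1.2 0")

```text
clock: 29.4
tcp_pos: [0.4656, -0.0029, 0.0252]
eef_rot: [[-0.023, 1.0, -0.001], [1.0, 0.023, 0.001], [0.001, -0.001, -1.0]]
ft_force: [0.0, 0.3, 0.5]
finger_gap: 0.446
finger_force: 0.0
```

Emit:
drive_tool(motion="0 0 0 0;0 0 0 0;0 0 0 0;0 0 0 0;0.6 0 0 0;1.2 0 0 0;1.8 0 0 0;2.4 0 0 0;3 0 0 0;3.6 0 0 0;4.2 0 0 0;4.8 0 0 0;5.2 0 0 0;5.6 0 0 0;6 0 0 0;6.3 0 0 0;6.3 0 0 0", hand=0.0)

```text
clock: 31.1
tcp_pos: [0.4649, 0.0551, 0.026]
eef_rot: [[-0.027, 1.0, 0.0], [1.0, 0.027, -0.011], [-0.011, -0.0, -1.0]]
ft_force: [0.6, -23.9, 3.2]
finger_gap: 0.004
finger_force: 11.8
```

Emit:
drive_tool(motion="-3 0 0 0;-6 0 -4 0;-10 3 -9 0;-15 6 -14 0;-20 9.5 -19 0;-25 9.5 -19 0;-30 9.5 -19 0;-35 9.5 -19 0;-40 9.5 -19 0;-45.5 9.5 -19 0;-45.5 9.5 -19 0;-45.5 9.5 -19 0;-45.5 9.5 -19 0", hand=0.5)

```text
clock: 32.4
tcp_pos: [0.5701, -0.3941, 0.2143]
eef_rot: [[-0.021, 1.0, -0.001], [1.0, 0.021, 0.002], [0.002, -0.001, -1.0]]
ft_force: [-0.0, 0.5, 1.0]
finger_gap: 0.502
finger_force: 0.0
```

```bash
python3 - <<'E'
from h import *
s,i=shot('w10');print(s['clock'],s['tcp_pos'])
E
```

```text
32.4 [ 0.57006405 -0.39409046  0.21429555]
```

View pics/w10.png

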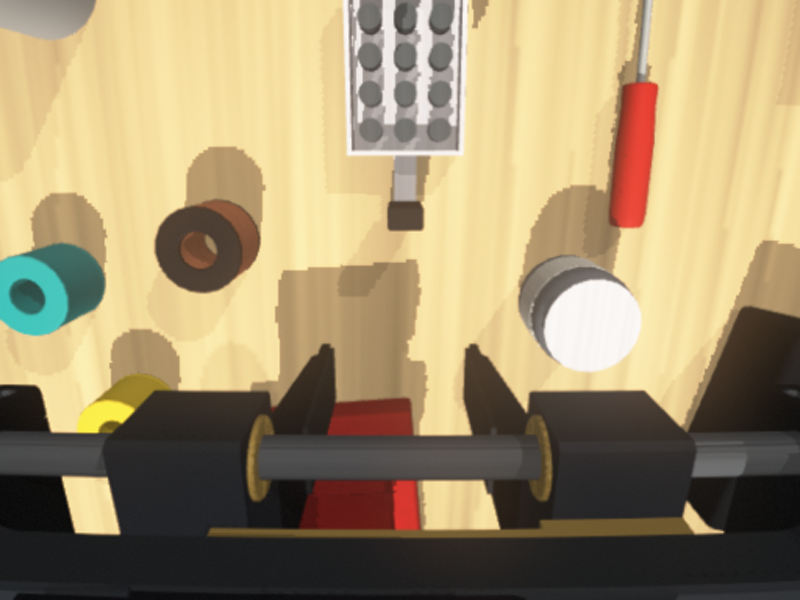

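Tray C is untouched, with its handle top at (405,216) and rear edge from (348,155) to (464,153). Reel B's top rim is centred at (199,249).

```bash
python3 - <<'E'
from h import *
h=G('w10',[(405,216)],.056)[0,:2];q=G('w10',[(348,155),(464,153)],.026)[:,:2];d=q[1]-q[0]
print('handle',h.round(4),'yaw',np.arctan2(d[1],d[0])+np.pi/2,q.mean(0).round(4),'reel',G('w10',[(199,249)],.05).round(4),G('w10',[(156,249),(242,249)],.05)[:,0])
go([*h,.026],1.6)
E
```

```text
handle [ 0.5734 -0.3561] yaw 1.6093544426379267 [ 0.5734 -0.3171] reel [[ 0.4339 -0.3818  0.05  ]] [0.40401473 0.46344146]
go [np.float64(0.5733957509648976), np.float64(-0.35606657373108186), 0.026] [ 3.58  0.41 18.85] tw -0.006
```

Emit:
drive_tool(motion="3.6 0.4 5 -0.01;3.6 0.4 10 -0.01;3.6 0.4 14 -0.01;3.6 0.4 17 -0.01;3.6 0.4 18.8 -0.01;3.6 0.4 18.8 -0.01;3.6 0.4 18.8 -0.01")

```text
clock: 33.15
tcp_pos: [0.5747, -0.3566, 0.0292]
eef_rot: [[-0.035, 0.999, 0.002], [0.999, 0.035, -0.001], [-0.001, 0.002, -1.0]]
ft_force: [0.7, 0.3, 0.5]
finger_gap: 0.497
finger_force: 0.0
```

Emit:
drive_tool(motion="0 0 0 0;0 0 0 0;0 0 0 0;0 0 0 0;0 0 0 0;0 0 -0.2 0", hand=0.0)

```text
clock: 33.75
tcp_pos: [0.5734, -0.3569, 0.0293]
eef_rot: [[-0.034, 0.999, -0.0], [0.999, 0.034, 0.0], [0.0, -0.0, -1.0]]
ft_force: [-0.3, 0.1, -2.9]
finger_gap: 0.25
finger_force: 30.0
```

```bash
python3 - <<'E'
from h import *
s,i=shot('w11')
hsv=cv2.cvtColor(i,cv2.COLOR_RGB2HSV);m=((hsv[...,1]<45)).astype(np.uint8); m[230:]=0
for u in (200,210,220,230,280,290,300,310): 
    r=np.where(m[:,u])[0]; print(u,r.max() if len(r) else None,end=' ')
for x in (-.17,-.157):
  p=np.array([.564,.1168])+x*np.array([-.024,1]); go([*p.round(4),s['tcp_pos'][2]],1.595,s)
E
```

```text
200 170 210 170 220 170 230 170 280 170 290 170 300 170 310 169 go [np.float64(0.5681), np.float64(-0.0532), np.float64(0.02932291357489704)] [30.37  0.5   0.  ] tw 0.01
go [np.float64(0.5678), np.float64(-0.0402), np.float64(0.02932291357489704)] [31.67  0.52  0.  ] tw 0.01
```

Tray C is square in the grip. I'll drag it forward.

Emit:
drive_tool(motion="1 0 0 0;2.5 0 0 0;4.5 0.1 0 0;6.5 0.1 0 0;8.5 0.2 0 0;10.5 0.2 0 0;12.5 0.2 0 0;14.5 0.3 0 0;16.5 0.3 0 0;18.5 0.4 0 0;20.5 0.4 0 0;22.5 0.5 0 0;24.5 0.5 0 0;26.5 0.5 0 0;28.5 0.5 0 0.01;30 0.5 0 0.01;31 0.5 0 0.01;31.5 0.5 0 0.01;31.5 0.5 0 0.01")

```text
clock: 35.7
tcp_pos: [0.5678, -0.0415, 0.0297]
eef_rot: [[-0.025, 1.0, -0.0], [1.0, 0.025, -0.0], [-0.0, -0.0, -1.0]]
ft_force: [-0.7, -0.4, -3.5]
finger_gap: 0.251
finger_force: 30.0
```

```bash
python3 - <<'E'
from h import *
s,i=shot('w12')
hsv=cv2.cvtColor(i,cv2.COLOR_RGB2HSV);m=((hsv[...,1]<45)).astype(np.uint8); m[230:]=0
for u in (200,210,220,230,280,290,300,310): 
    r=np.where(m[:,u])[0]; print(u,r.max() if len(r) else None,end=' ')
p=np.array(s['tcp_pos'])[:2]-[.564,.1168];print(p@[-.024,1],p@[-1,-.024])
E
```

```text
200 170 210 170 220 170 230 170 280 170 290 170 300 170 310 170 -0.15838271069879073 -3.6418239365800716e-05
```

Emit:
drive_tool(motion="0 0 0 0;0 0 0 0;0 0 0 0;0 0 0.8 0;0 0 1.5 0;1 0 1.5 0;1.8 0 1.5 0;2.4 0 1.5 0;3 0 1.5 0;3.6 0 1.5 0;4.2 0 1.5 0;4.8 0 1.5 0;5.4 0 1.5 0;6 0 1.5 0;6.6 0 1.5 0;7.2 0 1.5 0;7.8 0 1.5 0;8.4 0 1.5 0;9 0 1.5 0", hand=0.45)

```text
clock: 37.65
tcp_pos: [0.5657, 0.0485, 0.0148]
eef_rot: [[-0.024, 1.0, 0.0], [1.0, 0.024, -0.0], [-0.0, 0.0, -1.0]]
ft_force: [0.3, -3.7, 3.9]
finger_gap: 0.451
finger_force: 1.9
```

Emit:
drive_tool(motion="0.6 0 0 0;1.2 0 0 0;1.8 0 0 0;2.2 0 0 0;2.2 0 0 0;0 0 -0.5 0;-2 0 -1 0;-4 0 -1.2 0;-5 0 -1.2 0;-5 0 -1.2 0;-5 0 -1.2 0")

```text
clock: 38.75
tcp_pos: [0.5664, -0.0013, 0.0261]
eef_rot: [[-0.024, 1.0, -0.001], [1.0, 0.024, 0.001], [0.001, -0.001, -1.0]]
ft_force: [0.2, 0.7, -0.4]
finger_gap: 0.452
finger_force: 0.0
```

Emit:
drive_tool(motion="0 0 0 0;0 0 0 0;0 0 0 0;0 0 0 0;0.6 0 0 0;1.2 0 0 0;1.8 0 0 0;2.4 0 0 0;3 0 0 0;3.6 0 0 0;4.2 0 0 0;4.8 0 0 0;5.2 0 0 0;5.6 0 0 0;6 0 0 0;6.3 0 0 0;6.3 0 0 0", hand=0.0)

```text
clock: 40.45
tcp_pos: [0.5659, 0.0576, 0.0268]
eef_rot: [[-0.026, 1.0, 0.001], [1.0, 0.026, -0.008], [-0.008, 0.001, -1.0]]
ft_force: [0.8, -17.1, 1.9]
finger_gap: 0.003
finger_force: 8.5
```

Emit:
drive_tool(motion="-3 0 0 0;-6 0 -4 0;-9 0 -9 0;-11 0 -14 0;-12 0 -18 0;-12 0 -22 0;-12 0 -22 0;-12 0 -22 0", hand=0.6)

```text
clock: 41.25
tcp_pos: [0.5686, -0.0583, 0.2474]
eef_rot: [[-0.024, 1.0, 0.002], [1.0, 0.024, 0.001], [0.001, 0.002, -1.0]]
ft_force: [-0.2, -0.5, -0.7]
finger_gap: 0.585
finger_force: 0.0
```

```bash
python3 - <<'E'
from h import *
s,i=shot('w13');P=load('w13')
m=(i.max(2)<75).astype(np.uint8);m[235:]=0
n,l,st,c=cv2.connectedComponentsWithStats(m)
for k in range(1,n):
  if st[k,4]>60:
    # tab top = tail side of blob
    w=ground('wrist',[c[k]],.056,P)[0,:2];r=w-[.564,.1168];print(st[k],c[k].round(1),'stand',(r@[-.024,1]).round(4),(r@[-1,-.024]).round(4))
E
```

```text
[242   1 136  15 449] [301.9   9. ] stand -0.0098 -0.0488
[321   3  56   2  63] [351.1   3.1] stand -0.0036 -0.0989
[197  10  17   6  63] [206.9  12. ] stand -0.0126 0.0482
[ 472   20   40  215 2408] [498.6 134.9] stand -0.1364 -0.2812
[148  33  30  20 490] [162.5  42.2] stand -0.0412 0.0958
[245  32  22  20 408] [255.1  41.3] stand -0.0409 -0.001
[334  32  30  21 512] [348.2  41.8] stand -0.0407 -0.0985
[188 221  18  14 146] [198.7 229.4] stand -0.2525 0.0677
[305 221  18  14 143] [311.7 229.4] stand -0.2525 -0.0701
```

View pics/w13.png

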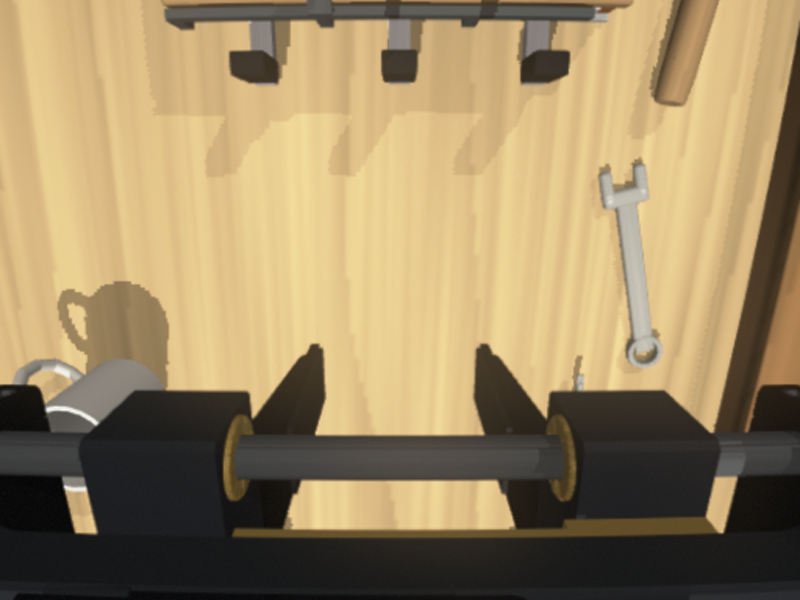

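All three handle tabs, at rows 50–80 and columns 253, 400 and 545, sit equally about 40 mm before the mouth. So every tray is home, and I'll close the keeper.

```bash
python3 -c "
from h import *
go([.512,.137,.066],1.595)"
```

```text
go [0.512, 0.137, 0.066] [19.61 -5.06 17.97] tw 0.0
```

Emit:
drive_tool(motion="5 -1 0 0;10 -3 0 0;15 -5 2 0;19.6 -5 6 0;19.6 -5 10 0;19.6 -5 14 0;19.6 -5 18 0;19.6 -5 18 0;19.6 -5 18 0")

```text
clock: 42.2
tcp_pos: [0.5118, 0.1359, 0.0648]
eef_rot: [[-0.024, 1.0, -0.005], [1.0, 0.024, -0.0], [-0.0, -0.005, -1.0]]
ft_force: [1.1, -0.4, -0.2]
finger_gap: 0.6
finger_force: 0.0
```

Emit:
drive_tool(motion="0 0 0 0;0 0 0 0;0 0 0 0;0 0 0 0;0 0 0 0;0 0.6 0 0;0 1.2 0 0;0 1.8 0 0;0 2.4 0 0;0 2.9 0 0;0 3.2 0 0;0 3.2 0 0;0 3.2 0 0", hand=0.0)

```text
clock: 43.5
tcp_pos: [0.54, 0.1365, 0.0666]
eef_rot: [[-0.024, 1.0, -0.016], [1.0, 0.024, -0.001], [-0.001, -0.016, -1.0]]
ft_force: [-24.3, -2.3, 18.6]
finger_gap: 0.167
finger_force: 30.1
```

Emit:
drive_tool(motion="0 0 0 0;0 0 0 0;0 0 0 0;0 0 -4 0;0 0 -8 0;-4 -1 -12 0;-9 -2 -15 0;-14 -4 -15 0;-19 -6 -15 0;-24 -8 -15 0;-29 -10 -15 0;-34 -11.8 -15 0;-39 -11.8 -15 0;-44 -11.8 -15 0;-49 -11.8 -15 0;-54 -11.8 -15 0;-57 -11.8 -15 0;-57 -11.8 -15 0;-57 -11.8 -15 0", hand=0.6)

```text
clock: 45.4
tcp_pos: [0.4411, -0.4379, 0.2159]
eef_rot: [[-0.021, 1.0, -0.0], [1.0, 0.021, 0.0], [0.0, -0.0, -1.0]]
ft_force: [-0.4, 0.6, 0.0]
finger_gap: 0.6
finger_force: 0.0
```

```bash
cat >> h.py <<'E'
def reel(i,P,zs=(.05,),approx=None,name='wrist'):
    "copper/black reel: dark rim blob -> circle centre on plane z"
    m=(i.max(2)<95).astype(np.uint8)
    if name=='wrist': m[238:]=0
    cs,_=cv2.findContours(m,cv2.RETR_EXTERNAL,cv2.CHAIN_APPROX_NONE)
    for c in cs:
        if cv2.contourArea(c)<250: continue
        for z in zs:
            w=ground(name,c.reshape(-1,2),z,P)[:,:2].astype(np.float32)
            (x,y),r=cv2.minEnclosingCircle(w); print('blob',cv2.contourArea(c),'px',c.reshape(-1,2).mean(0).round(),'z',round(z,3),'centre',round(x,4),round(y,4),'r',round(r,4))
E
python3 - <<'E'
from h import *
s,i=shot('w14');P=load('w14');print(s['tcp_pos'])
reel(i,P)
print(proj('wrist',[.434,-.382,.05],P))
E
```

```text
[ 0.44105577 -0.43793862  0.21591097]
blob 268.0 px [474. 151.] z 0.05 centre 0.6814 -0.4122 r 0.026
blob 2423.0 px [248. 119.] z 0.05 centre 0.4325 -0.3827 r 0.0289
[[249.14432854 119.14429436]]
```

Emit:
drive_tool(motion="2.5 -0.7 3 0;5.5 -0.7 6 0;5.5 -0.7 10 0;5.5 -0.7 14 0;5.5 -0.7 17 0;5.5 -0.7 20 0;5.5 -0.7 20 0;5.5 -0.7 20 0", hand=0.9)

```text
clock: 46.25
tcp_pos: [0.4333, -0.38, 0.0171]
eef_rot: [[-0.025, 1.0, -0.0], [1.0, 0.025, 0.0], [0.0, -0.0, -1.0]]
ft_force: [0.2, -1.1, 0.7]
finger_gap: 0.904
finger_force: 0.0
```

Emit:
drive_tool(motion="0 0 0 0;0 0 0 0;0 0 0 0;0 0 0 0;0 0 0 0;0 0 -4 0;0 0 -8 0;0 0 -12 0;0 0 -16 0;0 0 -16 0", hand=0.0)

```text
clock: 47.25
tcp_pos: [0.4357, -0.384, 0.1838]
eef_rot: [[-0.024, 1.0, 0.009], [1.0, 0.024, -0.009], [-0.009, 0.009, -1.0]]
ft_force: [0.2, -0.5, -1.6]
finger_gap: 0.638
finger_force: 30.0
```

```bash
python3 - <<'E'
from h import *
s,i=shot('w15');P=load('w15');t=s['tcp_pos'];print(t)
m=(i.max(2)<95)
# reel top rim plane: tcp z + 0.037
hsv=cv2.cvtColor(i,cv2.COLOR_RGB2HSV)
z=t[2]+.037
print(proj('wrist',[t[0],t[1],z],P),proj('wrist',[t[0],t[1]+.03,z],P),proj('wrist',[t[0],t[1]+.013,z],P))
c=i[180:270,256].astype(int);print([tuple(x) for x in c[::4]])
E
```

```text
[ 0.43566006 -0.38400217  0.18375094]
[[254.99029078 273.24828302]] [[256.61077506 213.61360992]] [[255.66789644 248.34109101]]
[(np.int64(249), np.int64(230), np.int64(169)), (np.int64(113), np.int64(83), np.int64(59)), (np.int64(147), np.int64(94), np.int64(64)), (np.int64(146), np.int64(92), np.int64(64)), (np.int64(146), np.int64(92), np.int64(63)), (np.int64(142), np.int64(89), np.int64(62)), (np.int64(143), np.int64(89), np.int64(62)), (np.int64(127), np.int64(80), np.int64(56)), (np.int64(67), np.int64(50), np.int64(41)), (np.int64(62), np.int64(47), np.int64(38)), (np.int64(57), np.int64(44), np.int64(35)), (np.int64(55), np.int64(42), np.int64(35)), (np.int64(52), np.int64(41), np.int64(34)), (np.int64(63), np.int64(56), np.int64(51)), (np.int64(63), np.int64(57), np.int64(53)), (np.int64(63), np.int64(56), np.int64(54)), (np.int64(192), np.int64(163), np.int64(118)), (np.int64(132), np.int64(110), np.int64(79)), (np.int64(103), np.int64(62), np.int64(44)), (np.int64(103), np.int64(63), np.int64(44)), (np.int64(99), np.int64(61), np.int64(43)), (np.int64(104), np.int64(63), np.int64(45)), (np.int64(104), np.int64(64), np.int64(45))]
```

```bash
python3 - <<'E'
from h import *
P=load('w15');i=np.load('w15.npy');d=json.load(open('w15.json'));t=np.array(d['tcp_pos'])
for h in (.031,.033,.035): print(h,proj('wrist',[t+[0,dy,h] for dy in (.03,.013)],P).round(1).tolist())
print([int(x) for x in i[204:220,256].sum(1)],[int(x) for x in i[232:256,256].sum(1)])
# rim front edge across columns
for u in (236,246,256,266,276): 
    g=i[195:235,u].sum(1).astype(int); print(u,195+int(np.argmax(g<230)),end=' ')
p=t.copy();O=np.array([.460,.186]);go([.460,.186,.184],1.595)
E
```

```text
0.031 [[256.4, 208.9], [255.5, 242.5]]
0.033 [[256.5, 210.4], [255.6, 244.4]]
0.035 [[256.6, 212.0], [255.6, 246.3]]
[294, 293, 291, 288, 263, 170, 152, 155, 158, 156, 149, 148, 147, 143, 143, 143] [170, 174, 174, 174, 173, 176, 172, 177, 173, 171, 180, 282, 473, 595, 601, 542, 321, 183, 204, 209, 209, 211, 212, 210]
236 211 246 210 256 209 266 210 276 212 go [0.46, 0.186, 0.184] [56.79  3.92 -0.66] tw -0.0
```

Emit:
drive_tool(motion="3 0.2 0 0;8 0.6 0 0;13 1 0 0;18 1.4 0 0;23 1.8 0 0;28 2.2 0 0;33 2.6 0 0;38 3 0 0;43 3.4 0 0;48 3.8 0 0;53 3.9 0 0;56.7 3.9 0 0;56.7 3.9 0 0;56.7 3.9 0 0;56.7 3.9 0 0")

```text
clock: 48.8
tcp_pos: [0.4575, 0.1856, 0.1748]
eef_rot: [[-0.023, 1.0, -0.003], [1.0, 0.023, -0.001], [-0.001, -0.003, -1.0]]
ft_force: [0.1, 0.4, -2.2]
finger_gap: 0.635
finger_force: 30.0
```

```bash
python3 - <<'E'
from h import *
s,i=shot('w16');go([.460,.1855,.09],1.595,s);print(s['tcp_pos'])
P=load('w16'); t=np.array(s['tcp_pos'])
print(proj('wrist',[[.460,.186,.094],[t[0],t[1]+.0,t[2]+.033],[t[0],t[1],t[2]-.017]],P).round(1))
save('w16c.png',cv2.resize(i[150:300,150:362],(800,566),interpolation=cv2.INTER_CUBIC))
E
```

```text
go [0.46, 0.1855, 0.09] [-0.01  0.28  8.48] tw -0.001
[0.4574824  0.18559626 0.17479918]
[[258.1 195.9]
 [254.1 268.3]
 [254.6 227.2]]
```

Emit:
drive_tool(motion="0 0.3 0 0;0 0.3 2 0;0 0.3 4 0;0 0.3 5.5 0;0 0.3 6.5 0;0 0.3 7.2 0;0 0.3 7.8 0;0 0.3 8.2 0;0 0.3 8.2 0")

```text
clock: 49.75
tcp_pos: [0.4613, 0.1866, 0.0944]
eef_rot: [[-0.024, 1.0, -0.0], [1.0, 0.024, -0.0], [-0.0, -0.0, -1.0]]
ft_force: [0.6, -0.1, -2.1]
finger_gap: 0.638
finger_force: 30.0
```

Emit:
drive_tool(motion="0 0 0.6 0;0 0 1.2 0;0 0 1.8 0;0 0 2.3 0;0 0 2.6 0;0 0 2.7 0;0 0 2.7 0")

```text
clock: 50.45
tcp_pos: [0.4615, 0.1867, 0.068]
eef_rot: [[-0.024, 1.0, 0.0], [1.0, 0.024, 0.0], [0.0, 0.0, -1.0]]
ft_force: [-0.5, -0.6, 0.5]
finger_gap: 0.637
finger_force: 30.0
```

Emit:
drive_tool(motion="0 0 0 0;0 0 0 0;0 0 0 0;0 0 -4 0;0 0 -8 0;0 0 -13 0;5 3 -18 0;10 6 -18 0;15.6 8.9 -18 0;15.6 8.9 -18 0;15.6 8.9 -18 0;15.6 8.9 -18 0", hand=0.9)

```text
clock: 51.65
tcp_pos: [0.5466, 0.3452, 0.2469]
eef_rot: [[-0.025, 1.0, -0.001], [1.0, 0.025, -0.001], [-0.001, -0.001, -1.0]]
ft_force: [0.2, -0.4, 0.0]
finger_gap: 0.896
finger_force: 0.0
```

```bash
python3 - <<'E'
from h import *
s,i=shot('w17');P=load('w17');print(s['tcp_pos'])
reel(i,P); print(proj('wrist',[[.547,.404,.05]],P))
save('w17.png',i)
E
```

```text
[0.5465944  0.34524167 0.2468878 ]
blob 251.5 px [170. 231.] z 0.05 centre 0.4398 0.2605 r 0.0185
blob 433.0 px [334. 233.] z 0.05 centre 0.6473 0.2614 r 0.037
blob 279.5 px [493. 229.] z 0.05 centre 0.8519 0.2727 r 0.017
blob 3515.5 px [420. 145.] z 0.05 centre 0.739 0.3812 r 0.0571
blob 2125.0 px [257. 109.] z 0.05 centre 0.5472 0.4092 r 0.0294
blob 2093.0 px [483.  41.] z 0.05 centre 0.7905 0.491 r 0.0439
[[256.72192012 114.50535348]]
```

Emit:
drive_tool(motion="3 0.2 4 0;6.3 0.2 8 0;6.3 0.2 12 0;6.3 0.2 16 0;6.3 0.2 19 0;6.3 0.2 21 0;6.3 0.2 23 0;6.3 0.2 23 0;6.3 0.2 23 0", hand=0.85)

```text
clock: 52.6
tcp_pos: [0.5471, 0.4068, 0.0183]
eef_rot: [[-0.023, 1.0, 0.0], [1.0, 0.023, -0.0], [-0.0, 0.0, -1.0]]
ft_force: [0.0, 1.4, 2.0]
finger_gap: 0.851
finger_force: 0.0
```

Emit:
drive_tool(motion="0 0 0 0;0 0 0 0;0 0 0 0;0 0 0 0;0 0 0 0;0 0 -4 0;0 0 -8 0;0 0 -12 0;0 0 -16 0;0 0 -16 0;0 0 -16 0", hand=0.0)

```text
clock: 53.7
tcp_pos: [0.5472, 0.4078, 0.1779]
eef_rot: [[-0.024, 1.0, 0.001], [1.0, 0.024, 0.001], [0.001, 0.001, -1.0]]
ft_force: [-0.1, -0.7, -4.0]
finger_gap: 0.621
finger_force: 30.0
```

```bash
python3 - <<'E'
from h import *
s,i=shot('w18');P=load('w18');t=np.array(s['tcp_pos']);print(t)
for h in (.033,.035): print(h,proj('wrist',[t+[0,dy,h] for dy in (.03,.013)],P).round(1).tolist())
for u in (236,246,256,266,276): 
    g=i[190:240,u].sum(1).astype(int); print(u,190+int(np.argmax(g<230)),end=' ')
print([int(x) for x in i[232:256,256].sum(1)])
go([.664,.191,.175],1.595,s)
E
```

```text
[0.54721404 0.40784979 0.17793146]
0.033 [[256.0, 209.5], [255.1, 243.6]]
0.035 [[256.0, 211.1], [255.1, 245.6]]
236 207 246 205 256 204 266 205 276 207 [112, 116, 110, 113, 134, 171, 223, 419, 602, 617, 618, 614, 550, 307, 187, 205, 210, 208, 213, 215, 214, 216, 214, 212]
go [0.664, 0.191, 0.175] [-21.96  11.15   0.29] tw -0.0
```

Emit:
drive_tool(motion="-4 0 0 0;-8 0 0 0;-12 2 0 0;-16 5 0 0;-20 8 0 0;-22.2 11.1 0 0;-22.2 11.1 0 0;-22.2 11.1 0 0;-22.2 11.1 0 0")

```text
clock: 54.65
tcp_pos: [0.6617, 0.1889, 0.175]
eef_rot: [[-0.025, 1.0, -0.004], [1.0, 0.025, -0.001], [-0.0, -0.004, -1.0]]
ft_force: [-0.6, 0.0, -2.1]
finger_gap: 0.615
finger_force: 30.0
```

```bash
python3 - <<'E'
from h import *
s,i=shot('w19');P=load('w19');go([.664,.1885,.095],1.595,s)
# spindle 2 with reel, seen? project
print(s['tcp_pos'],proj('wrist',[[.4605,.1865,.1],[.4605,.1865,.05]],P))
save('w19.png',i)
E
```

```text
go [0.664, 0.1885, 0.095] [-0.04  0.27  8.  ] tw 0.0
[0.66166032 0.18891797 0.1750367 ] [[ 11.27384091 195.00751779]
 [ 48.01842381 179.57440295]]
```

Emit:
drive_tool(motion="0 0.2 0 0;0 0.2 2 0;0 0.2 4 0;0 0.2 5.5 0;0 0.2 6.5 0;0 0.2 7.2 0;0 0.2 7.8 0;0 0.2 8 0;0 0.2 8 0")

```text
clock: 55.6
tcp_pos: [0.6655, 0.1885, 0.0979]
eef_rot: [[-0.024, 1.0, 0.0], [1.0, 0.024, 0.0], [0.0, 0.0, -1.0]]
ft_force: [-0.1, -0.3, -3.6]
finger_gap: 0.618
finger_force: 30.0
```

Emit:
drive_tool(motion="0 -0.1 0.6 0;0 -0.1 1.2 0;0 -0.1 1.8 0;0 -0.1 2.3 0;0 -0.1 2.7 0;0 -0.1 3 0;0 -0.1 3 0")

```text
clock: 56.3
tcp_pos: [0.6646, 0.1885, 0.0689]
eef_rot: [[-0.024, 1.0, 0.0], [1.0, 0.024, 0.0], [-0.0, 0.0, -1.0]]
ft_force: [-3.6, -0.9, 3.0]
finger_gap: 0.616
finger_force: 30.0
```

Emit:
drive_tool(motion="0 0 0 0;0 0 0 0;0 0 0 0;0 0 -4 0;0 0 -8 0;0 0 -13 0;-4 -3 -17 0;-8 -7 -20 0;-10 -10 -22 0;-10 -10 -22 0;-10 -10 -22 0;-10 -10 -22 0", hand=0.9)

```text
clock: 57.5
tcp_pos: [0.567, 0.0862, 0.2876]
eef_rot: [[-0.024, 1.0, 0.001], [1.0, 0.024, 0.0], [0.0, 0.001, -1.0]]
ft_force: [0.2, 0.7, -0.9]
finger_gap: 0.898
finger_force: 0.0
```

```bash
python3 - <<'E'
from h import *
s,i=shot('w20');P=load('w20');print(s['clock'],s['tcp_pos'])
for n,z in(('z.10',.1),): reel(i,P,(z,))
print('spindle tops',proj('wrist',[[.460,.186,.094],[.664,.191,.094]],P).round())
E
```

```text
57.5 [0.56703288 0.08619311 0.28761254]
blob 286.0 px [177. 165.] z 0.1 centre 0.4791 0.0881 r 0.0154
blob 285.5 px [330. 164.] z 0.1 centre 0.6532 0.0928 r 0.015
blob 2502.0 px [348.  74.] z 0.1 centre 0.6636 0.1898 r 0.0303
blob 2467.5 px [159.  74.] z 0.1 centre 0.4631 0.1855 r 0.03
blob 3440.0 px [480. 128.] z 0.1 centre 0.8202 0.1293 r 0.1247
spindle tops [[157.  74.]
 [347.  74.]]
```

View pics/w20.png

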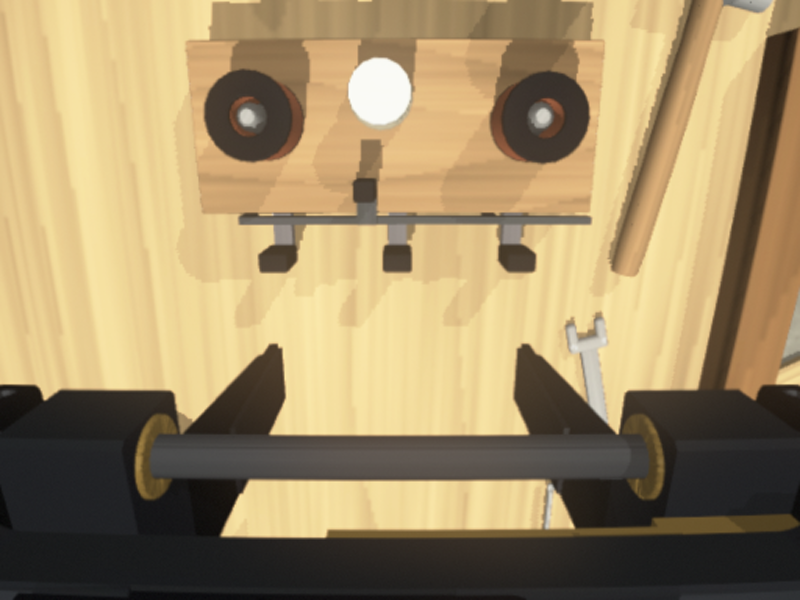

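Both reels are down on their spindles, with rims at (250,116) and (544,116). The three handles line up at row 258, and the keeper bar is back over the bays.

```bash
python3 -c "
from h import *
print(arm.finish_job())"
```

```text
the job is handed in; nothing more can be done
None
```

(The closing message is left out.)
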